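# Lay a covered Turkish coffee cup and a water glass on the tray

## Task

Lay the red tray for one guest's Turkish coffee: stand the copper cup holder in the middle of the saucer, then the small white cup inside that holder, then the copper lid on the cup, and at any point stand the green water glass wholly on the cork coaster. Set each piece down upright and gently rather than letting it drop, and finish with everything let go. Leave the saucer, the coaster, the steel cup holder, the sugar bowl and the covered lokum dish where they are.

Things in the scene. Friction and masses are not known exactly. Their poses are not given: they have to be found in the camera images.
- holder_mid (a point): Copper cup holder (zarf), a round open metal cup on a flared foot, loose. 42 mm tall, rim 61 mm across outside with a 63 mm bead on the top 4 mm, body 59 mm across at 26 mm up narrowing to 43 mm at 6 mm up, foot 48 mm across, wall 3 mm; its inner floor is 8 mm above its underside and 40 mm across, its mouth 54 mm across. 120 g. Point at its centre, half-way up (21 mm above the underside); z is its upward axis.
- cup_mid (a point): White porcelain cup without handle, its rim edged in blue (the top 4 mm), loose, open side up. 60 mm tall, rim 50 mm across, 48 mm across at 36 mm up, 39 mm across at 8 mm up, base 32 mm across, wall 2.5 mm (mouth 45 mm across inside). 90 g. Seated in the holder, its base rests on the holder's inner floor, it has about 3 mm of play and stands 26 mm proud of the holder's rim. Point at its centre, half-way up (30 mm above the base); z is its upward axis.
- lid_mid (a point): Copper domed lid of the cup with an upright knob, loose, standing right way up on its plug. 40 mm tall: underneath a round plug 37 mm across and 5 mm high that enters the cup's mouth, then a flange 55 mm across (5 to 8 mm up) that rests on the cup's rim, a low dome up to 19.5 mm, and the round knob, 14 mm across, from 19.5 mm to 40 mm up. 60 g. Point on its axis half-way up (20 mm above the underside of the plug, just at the foot of the knob); z is its upward axis.
- glass_mid (a point): Green-tinted water glass, empty tumbler, loose, open side up. 80 mm tall, 56 mm across at the rim, 50 mm at the base, wall 3 mm. 160 g. Point at its centre, half-way up (40 mm above the base); z is its upward axis.
- saucer: White porcelain saucer with a copper line on the rim, standing loose on the tray, 116 mm across, rim 14 mm high; its flat well is about 70 mm across and 5 mm above its underside. 150 g. Origin: centre of its underside; z up.
- coaster: Round cork coaster lying loose on the tray, 90 mm across, 6 mm thick. Origin: centre of its underside; z up.
- tray: Red melamine tray fixed on the counter, 300 mm (its x) by 400 mm (its y), floor 5 mm thick, rim 18 mm high and 5 mm thick. Origin: centre of its underside, on the counter; saucer, coaster and lokum dish stand on its floor.
- steel_holder_mid (a point): Steel cup holder, to be left alone: same shape and size as the copper one but silver-grey. Point at its centre, half-way up (21 mm).
- sugar_bowl: Blue sugar bowl with a white lid, to be left alone: 60 mm across, 61 mm tall. Origin: centre of its underside.
- lokum_dish: Glass lokum dish, amber, on a foot, with a clear domed lid on it (one piece), to be left alone: 94 mm across, 93 mm tall, on the tray. Origin: centre of its underside.
Not all that is in view belongs to the job. Leave any black, pink or purple look-alike of the part that bears cup_mid alone.

How it is judged:
On the way, in this order (a step that is already met when the one before it is completed fails the run):
1. The copper holder stands in the well of the saucer, let go, before the cup is in it (horizontal distance between holder_mid and saucer below 0.014 m and z of holder_mid in the frame of saucer between 0.023 and 0.029 m and angle between holder_mid's own z axis and vertical below 0.1 rad and contact force between the fingers and holder below 0.01 N and linear speed of holder below 0.03 m/s), for 0.2 s.
2. The white cup stands in the copper holder on the saucer, let go (horizontal distance between holder_mid and saucer below 0.014 m and z of holder_mid in the frame of saucer between 0.023 and 0.029 m and angle between each of holder_mid, cup_mid's own z axis and vertical below 0.1 rad and horizontal distance between cup_mid and holder_mid below 0.007 m and z of cup_mid in the frame of holder_mid between 0.014 and 0.02 m and contact force between the fingers and cup below 0.01 N and linear speed of cup below 0.03 m/s), for 0.2 s.
3. The copper lid sits on the cup, let go (horizontal distance between holder_mid and saucer below 0.014 m and z of holder_mid in the frame of saucer between 0.023 and 0.029 m and angle between each of holder_mid, cup_mid, lid_mid's own z axis and vertical below 0.1 rad and horizontal distance between cup_mid and holder_mid below 0.007 m and z of cup_mid in the frame of holder_mid between 0.014 and 0.02 m and horizontal distance between lid_mid and cup_mid below 0.007 m and z of lid_mid in the frame of cup_mid between 0.042 and 0.048 m and contact force between the fingers and lid below 0.01 N and linear speed of lid below 0.03 m/s), for 0.2 s.
At the end, for the whole second after the job is handed in: Upright, released, at rest, heights within 3 mm of seated, tilt under 0.1 rad: copper holder in the saucer's well (centres within 14 mm), white cup down in it (7 mm), copper lid flat on the cup (7 mm), glass wholly on the coaster (20 mm) (all of step 3 and horizontal distance between glass_mid and coaster below 0.02 m and z of glass_mid in the frame of coaster between 0.043 and 0.049 m and angle between glass_mid's own z axis and vertical below 0.1 rad and contact force between the fingers and holder below 0.01 N and contact force between the fingers and cup below 0.01 N and contact force between the fingers and glass below 0.01 N and linear speed of each of holder, cup, glass below 0.03 m/s); the robot touches nothing.
It fails at once if The saucer or the coaster is pushed more than 30 mm from its place (distance of any of saucer, coaster from where it was at the start of the episode above 0.03 m).
It fails at once if The steel holder, the sugar bowl or the lokum dish is moved more than 25 mm (distance of any of steel_holder_mid, sugar_bowl, lokum_dish from where it was at the start of the episode above 0.025 m).
It fails at once if The holder, cup, lid or glass is dropped from more than about 2 cm ((contact force between the fingers and holder below 0.01 N and linear speed of holder above 0.6 m/s) or (contact force between the fingers and cup below 0.01 N and linear speed of cup above 0.6 m/s) or (contact force between the fingers and lid below 0.01 N and linear speed of lid above 0.6 m/s) or (contact force between the fingers and glass below 0.01 N and linear speed of glass above 0.6 m/s)).
It also fails if it takes over 128 s, if anything falls off the work surface, if the arm or the gripper's body presses on something with over 40 N, if the wrist force passes 120 N, or if a joint passes its speed limit or range.

## Robot

A 7-joint arm with a two-finger parallel gripper is mounted at the origin on the work surface. World frame = base frame: x ahead of the robot, y to its left, z up, the work surface at z = 0. Lengths are in m, angles in rad, forces in N, time in s.
With the tool pointing down it reaches from about 0.425 to 0.825 m from the base axis. Payload 3.6 kg.
Tool frame: the origin (TCP) lies midway between the tips of the shut fingers; the grasp point (between the pads) lies 19 mm behind it; z points along the fingers, x is the direction in which the jaws open and shut, and the axes are right-handed (so a half turn about z gives the same grasp; the last joint's range is limited). The gripper opens to 85 mm and grips with 20 to 120 N. Pads are 22 mm wide; open, the fingers measure 114 mm over their backs; the gripper's body (76 mm by 85 mm) begins 54 mm behind the grasp point. The pads swing forward as they close: fully open they stand 13 mm farther back than shut.
Start: joints at [1.173, 0.615, -0.013, 1.423, 0.008, 1.103, -0.04], TCP at [0.236, -0.606, 0.231] pointing down, gripper open.
Joint ranges: [-3.12, 3.12], [-0.3, 2.06], [-1.34, 1.32], [0.26, 2.42], [-1.36, 4.5], [0.01, 1.98], [-2.84, 2.84]. Speed limits (rad/s): [2.79, 2.79, 3.14, 3.14, 3.14, 3.14, 3.14].

## Interface

Orientations are given as a unit quaternion [w, x, y, z].
In Python, from workcell import bot gives the robot as it stands.
- The arm moves only by the tool step_arm, never from a script. Its argument "increments" is a list of rows, each a list of 3 entries, a list of its own where there are three numbers: the shift along the world's x, y, z in m, then the turn, a rotation vector about the world's x, y, z in degrees, then the finger opening in m, from 0 to 0.0854. In form: [[[x, y, z], [wx, wy, wz], claw], ...]. A call has 1 to 5 rows; each row is the pose to reach, as a shift and turn from the pose commanded when the call began; what a row does not reach only later rows make up. A row lasts 1/12 s, in which the tool goes at most 41.7 mm and 7.16 degrees, less where a joint would pass 70% of its speed; a pose out of reach is approached as far as the arm can. A call with a gripper value outside its range is refused whole. The fingers move at their own pace and stop on an object; "force" is the grip in N (left out, the last holds). Time passes only in rows, so rows that repeat a pose let the fingers close. It gives the time, the measured TCP pose, the force and the opening at its end, in the units of the state.
- bot.sense(): the state, without advancing time (a new reading comes with each control period).
- bot.snapshot(name): name is "side" or "top" or "wrist"; returns a dict with "frame" (384x512x3 uint8, red, green, blue), "fov_y" (degrees; the focal length in pixels is half the picture's height over the tangent of half this angle, whatever the lens; pixels are square), "cx", "cy" (the principal point, pixels), "eye" and "rotation" of the camera in the world; the wrist camera has in their place "tool_from_camera" (4x4, takes a point from camera to tool coordinates, whose origin is the TCP and whose axes are the tool frame's). Camera axes: x right, y down, z forward; pixel columns grow to the right and rows downward; lengths in m; the calibration is good to about 2 mm. A picture is of the moment at which its call begins: read the wrist's pose just before it. There is no depth.
- bot.job_done(): hands the job in, once; it reports no verdict.
The state is a dict: "clock": time; "joints": joint angles; "qvel": joint speeds; "effort": joint torques, N m; "eef_pos": TCP position; "tcp_rot": TCP orientation; "ft_force": force on the tool from outside, world axes, zero at the start; "ft_torque": the same for the moment, N m; "opening": finger opening in m.
Only numpy, scipy, OpenCV 4.12 (cv2) and the standard library are available. Lean on these libraries where they do the work, as an engineer would, in place of code of your own. Each camera call takes 0.05 s, during which the arm holds its last target.

## Working session

There is one attempt and no reset: what is moved stays moved. The work goes in short steps, Python scripts to look and compute and a tool call to move; the robot and the scene stay as the last step left them, time stands still between calls to the robot, and variables do not carry over. Pictures are saved under pics/ and viewed, and the job is handed in when it is done.

Besides the shell and the picture viewer there is one more tool, called after ">>>" by a JSON object that holds its "op" and its "data", one argument or row to a line. step_arm: Moves the arm, as the interface text tells. Its arguments: {"type":"object","properties":{"increments":{"type":"array"},"force":{"type":"number"}},"required":["increments"]}

```bash
ls; mkdir -p pics; python3 - <<'E'
from workcell import bot
import cv2
print(bot.sense())
for n in ["side","top","wrist"]:
    s=bot.snapshot(n); cv2.imwrite(f"pics/{n}0.png",s["frame"][:,:,::-1])
    print(n,{k:v for k,v in s.items() if k!="frame"})
E
```

```text
pics
{'clock': 0.0, 'joints': array([ 1.17249591,  0.61593256, -0.01262512,  1.42494818,  0.00808717,
        1.1034238 , -0.04037595]), 'qvel': array([ 6.85259267e-04,  1.09105562e-03, -1.34737639e-04,  9.30181678e-04,
        4.70147627e-04, -4.29492110e-05,  1.77260190e-04]), 'effort': array([ 3.31147767e-04, -4.69222784e+01,  2.59365449e-01, -1.71035546e+01,
        9.94532194e-03,  9.60328267e-03, -1.14606462e-05]), 'eef_pos': array([ 0.23586699, -0.6048414 ,  0.23011316]), 'tcp_rot': array([-7.41049494e-04,  8.25644287e-01, -5.64189453e-01, -1.10568146e-03]), 'ft_force': array([ 0.11584392, -0.05784199,  0.37587983]), 'ft_torque': array([-0.04736106,  0.02660066,  0.0387491 ]), 'opening': 0.08527720806556817}
side {'fov_y': 52.2734327545102, 'cx': 261.94405198795704, 'cy': 193.6140753300767, 'eye': array([0.23651266, 0.86788914, 0.66222432]), 'rotation': array([ 0.0721911 , -0.13145418,  0.86851238, -0.47243464])}
top {'fov_y': 43.5509064580871, 'cx': 254.37193041482294, 'cy': 193.97649221664466, 'eye': array([ 0.32217534, -0.01459186,  1.32728492]), 'rotation': array([-0.0392202 ,  0.71224007, -0.69931357,  0.04622108])}
wrist {'fov_y': 59.39226341649557, 'cx': 260.4634395311357, 'cy': 190.95984707293513, 'tool_from_camera': array([[ 9.99999701e-01, -3.27393441e-04,  6.99872407e-04,
         4.89175721e-04],
       [ 8.65535327e-05,  9.47556811e-01,  3.19587364e-01,
        -8.30722401e-02],
       [-7.67799673e-04, -3.19587208e-01,  9.47556556e-01,
        -1.42933892e-01],
       [ 0.00000000e+00,  0.00000000e+00,  0.00000000e+00,
         1.00000000e+00]])}
```

View pics/top0.png

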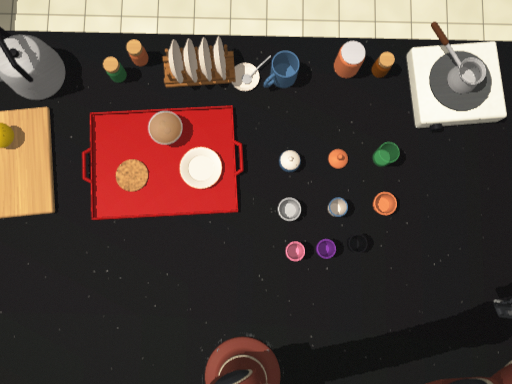

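View pics/side0.png

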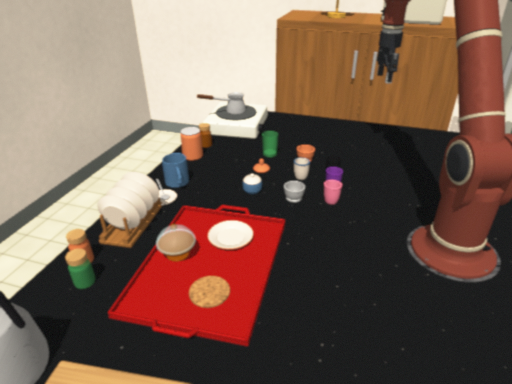

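View pics/wrist0.png

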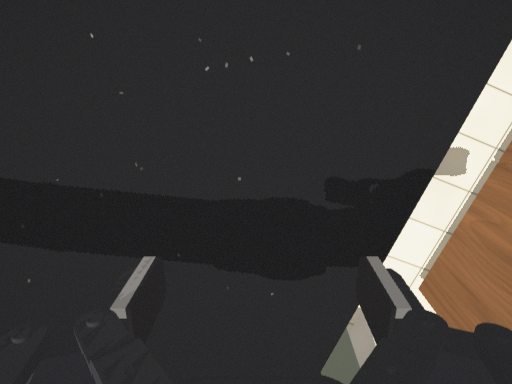

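```bash
cat > h.py <<'E'
import numpy as np, cv2
from scipy.spatial.transform import Rotation as R
from workcell import bot
def rot(q): return R.from_quat([q[1],q[2],q[3],q[0]]).as_matrix()
def cam(name):
    st=bot.sense(); s=bot.snapshot(name)
    f=192/np.tan(np.radians(s["fov_y"]/2))
    if name=="wrist":
        T=np.eye(4);T[:3,:3]=rot(st["tcp_rot"]);T[:3,3]=st["eef_pos"]
        C=T@s["tool_from_camera"]; Rm,e=C[:3,:3],C[:3,3]
    else: Rm,e=rot(s["rotation"]),np.array(s["eye"])
    return dict(im=s["frame"],f=f,cx=s["cx"],cy=s["cy"],R=Rm,e=e,st=st)
def ray(c,u,v):
    d=c["R"]@np.array([(u-c["cx"])/c["f"],(v-c["cy"])/c["f"],1]); return d/np.linalg.norm(d)
def plane(c,u,v,z):
    d=ray(c,u,v); return c["e"]+d*(z-c["e"][2])/d[2]
def proj(c,p):
    q=c["R"].T@(np.array(p)-c["e"]); return np.array([c["cx"]+c["f"]*q[0]/q[2],c["cy"]+c["f"]*q[1]/q[2]])
def tri(c1,p1,c2,p2):
    d1,d2=ray(c1,*p1),ray(c2,*p2)
    A=np.stack([d1,-d2],1); t=np.linalg.lstsq(A,c2["e"]-c1["e"],rcond=None)[0]
    a,b=c1["e"]+d1*t[0],c2["e"]+d2*t[1]; return (a+b)/2,np.linalg.norm(a-b)
def blobs(c,lo,hi,box=None,minA=20):
    hsv=cv2.cvtColor(c["im"],cv2.COLOR_RGB2HSV); m=cv2.inRange(hsv,np.array(lo),np.array(hi))
    if box: k=np.zeros_like(m); x0,y0,x1,y1=box; k[y0:y1,x0:x1]=255; m&=k
    out=[]
    for ct in cv2.findContours(m,cv2.RETR_EXTERNAL,cv2.CHAIN_APPROX_NONE)[0]:
        if len(ct)>=5 and cv2.contourArea(ct)>=minA:
            (x,y),r=cv2.minEnclosingCircle(ct); e=cv2.fitEllipse(cv2.convexHull(ct)) if len(cv2.convexHull(ct))>4 else None
            bx=cv2.boundingRect(ct); out.append((cv2.contourArea(ct),bx,e))
    return sorted(out,key=lambda o:-o[0])
E
python3 - <<'E'
from h import *
c=cam("top")
im=c["im"]
big=cv2.resize(im[120:270,90:420],None,fx=2.4,fy=2.4,interpolation=cv2.INTER_CUBIC)
cv2.imwrite("pics/topzoom.png",big[:,:,::-1])
def show(n,lo,hi,box,z):
    for a,bx,e in blobs(c,lo,hi,box)[:2]:
        p=plane(c,*e[0],z); print(n,a,bx,np.round(e[0],1),np.round(e[1],1),p.round(4),"diam mm",np.round(np.array(e[1])/c["f"]*(c["e"][2]-z)*1000,1))
show("holder",[0,80,60],[25,255,255],(365,185,410,225),.042)
show("lid",[0,80,60],[25,255,255],(322,142,355,175),.007)
show("glass",[40,60,30],[90,255,255],(365,135,410,175),.08)
show("cup",[0,0,60],[179,255,255],(322,190,355,225),.06)
show("steel",[0,0,50],[179,255,255],(272,190,308,228),.042)
show("saucer",[0,0,100],[30,90,255],(172,140,230,195),.019)
show("coaster",[8,40,60],[25,200,255],(108,150,155,200),.011)
show("lokum",[0,0,60],[30,170,255],(140,100,192,150),.05)
show("sugar",[0,0,50],[179,255,255],(272,142,308,178),.04)
E
```

```text
holder 451.0 (372, 191, 25, 25) [384.5 203.1] [24.2 25. ] [ 0.4602 -0.377   0.042 ] diam mm [64.7 66.8]
lid 309.0 (327, 148, 21, 21) [337.5 158.2] [20.4 20.8] [ 0.5879 -0.2571  0.007 ] diam mm [56.  57.1]
glass 491.5 (372, 141, 28, 26) [385.7 153.9] [22.8 29.7] [ 0.5872 -0.3717  0.08  ] diam mm [59.2 77.1]
cup 307.0 (327, 197, 21, 20) [337.3 206.8] [19.7 21.1] [ 0.4461 -0.2464  0.06  ] diam mm [52.  55.7]
steel 443.0 (277, 197, 25, 25) [288.9 208.8] [24.3 24.5] [ 0.44   -0.1193  0.042 ] diam mm [64.9 65.4]
saucer 1297.5 (180, 147, 42, 42) [200.3 167.4] [41.  41.6] [0.5523 0.1242 0.019 ] diam mm [111.5 113.1]
coaster 780.5 (116, 159, 32, 33) [131.6 174.9] [31.8 32.7] [0.529  0.3141 0.011 ] diam mm [87.1 89.6]
lokum 933.0 (147, 110, 36, 35) [164.8 127.3] [35.  35.4] [0.6555 0.2206 0.05  ] diam mm [93. 94.]
sugar 369.0 (279, 150, 22, 22) [289.2 160.4] [22.1 22.8] [ 0.5726 -0.1191  0.04  ] diam mm [59.1 61.2]
```

View pics/topzoom.png

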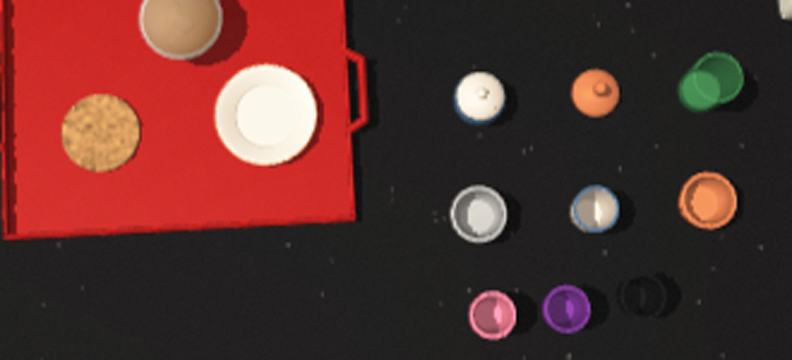

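>>> {"op": "step_arm", "data": {
  "increments": [
    [[0.03,0.03,0],[0,0,0],0.0854],
    [[0.058,0.058,0],[0,0,0],0.0854],
    [[0.086,0.086,0],[0,0,0],0.0854],
    [[0.114,0.114,0],[0,0,0],0.0854],
    [[0.142,0.142,0],[0,0,0],0.0854]
  ],
  "force": 30
}}

```text
clock: 0.62
eef_pos: [0.3791, -0.462, 0.2312]
tcp_rot: [-0.0, 0.826, -0.564, -0.0]
ft_force: [0.8, 0.3, -0.1]
opening: 0.0858
```

>>> {"op": "step_arm", "data": {
  "increments": [
    [[0.028,0.028,0],[0,0,0],0.0854],
    [[0.056,0.056,0],[0,0,0],0.0854],
    [[0.082,0.086,0],[0,0,0],0.0854],
    [[0.082,0.086,0],[0,0,0],0.0854],
    [[0.082,0.086,0],[0,0,0],0.0854]
  ]
}}

```text
clock: 1.03
eef_pos: [0.4629, -0.3739, 0.2311]
tcp_rot: [-0.001, 0.828, -0.561, -0.0]
ft_force: [-0.0, -0.8, 0.1]
opening: 0.0852
```

```bash
python3 - <<'E'
from h import *
c=cam("wrist"); print(c["st"]["eef_pos"],c["st"]["clock"],c["st"]["joints"].round(2), rot(c["st"]["tcp_rot"]).round(4))
cv2.imwrite("pics/w1.png",c["im"][:,:,::-1])
print(c["e"], proj(c,[.4602,-.377,.042]))
E
```

```text
[ 0.46287809 -0.3739053   0.23107356] 1.0333 [ 0.67  0.53 -0.04  1.59  0.02  1.02 -0.57] [[ 3.705e-01 -9.288e-01  8.000e-04]
 [-9.288e-01 -3.705e-01  2.000e-03]
 [-1.500e-03 -1.500e-03 -1.000e+00]]
[ 0.54010106 -0.34387102  0.37412939] [261.86611227 167.6762555 ]
```

View pics/w1.png

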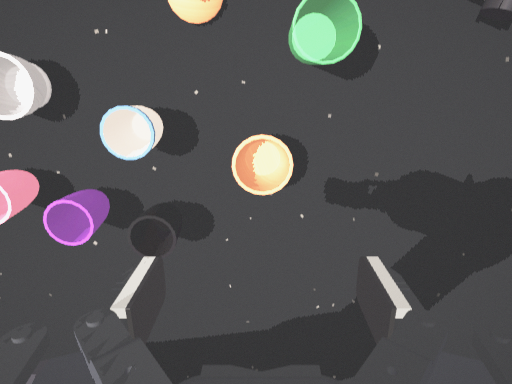

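```bash
cat >> h.py <<'E'
def show(c,n,lo,hi,box,z,k=1):
    for a,bx,e in blobs(c,lo,hi,box)[:k]:
        p=plane(c,*e[0],z); d=np.linalg.norm(p-c["e"]); print(n,a,bx,np.round(e[0],1),np.round(e[1],1),p.round(4),"diam mm",np.round(np.array(e[1])/c["f"]*d*1000,1))
E
python3 - <<'E'
from h import *
c=cam("wrist")
show(c,"holder",[0,60,60],[30,255,255],(220,120,310,210),.040)
show(c,"cup",[90,60,60],[115,255,255],(85,90,180,180),.058)
E
```

```text
holder 2217.0 (233, 135, 55, 54) [259.8 161.2] [53.6 54.3] [ 0.4627 -0.3759  0.04  ] diam mm [54.7 55.4]
cup 26.0 (97, 132, 52, 26) [123.2 132.5] [46.6 56.2] [ 0.4457 -0.2453  0.058 ] diam mm [47.7 57.5]
```

```bash
python3 - <<'E'
from h import *
c=cam("wrist")
show(c,"holder",[0,30,60],[40,255,255],(220,120,310,210),.040)
show(c,"cup",[80,30,90],[125,255,255],(85,90,180,180),.058,3)
show(c,"cup all",[0,0,60],[179,255,255],(85,90,180,180),.058,1)
E
```

```text
holder 3020.0 (227, 128, 64, 63) [258.8 159. ] [62.1 63.4] [ 0.463  -0.3759  0.04  ] diam mm [63.3 64.6]
cup 2417.0 (94, 100, 57, 57) [122.  127.7] [53.  59.7] [ 0.4487 -0.2449  0.058 ] diam mm [54.2 61. ]Traceback (most recent call last):
  File "<stdin>", line 5, in <module>
  File "h.py", line 34, in show
    p=plane(c,*e[0],z); d=np.linalg.norm(p-c["e"]); print(n,a,bx,np.round(e[0],1),np.round(e[1],1),p.round(4),"diam mm",np.round(np.array(e[1])/c["f"]*d*1000,1))
               ~^^^
TypeError: 'NoneType' object is not subscriptable
```

```bash
python3 - <<'E'
from h import *
s=bot.sense(); print(s["eef_pos"],rot(s["tcp_rot"])[:,0], s["clock"])
E
```

```text
[ 0.45870182 -0.37910377  0.23113462] [ 3.60840239e-01 -9.32627572e-01  3.64261714e-04] 1.1833
```

>>> {"op": "step_arm", "data": {
  "increments": [
    [[0.002,0.0015,-0.03],[0,0,0],0.0854],
    [[0.002,0.0015,-0.065],[0,0,0],0.0854],
    [[0.002,0.0015,-0.1],[0,0,0],0.0854],
    [[0.002,0.0015,-0.125],[0,0,0],0.0854],
    [[0.002,0.0015,-0.14],[0,0,0],0.0854]
  ]
}}

```text
clock: 1.6
eef_pos: [0.4587, -0.3769, 0.0879]
tcp_rot: [0.0, 0.825, -0.566, -0.003]
ft_force: [-0.2, -0.0, -0.6]
opening: 0.0858
```

```bash
python3 - <<'E'
from h import *
c=cam("wrist"); print(c["st"]["eef_pos"])
cv2.imwrite("pics/w2.png",c["im"][:,:,::-1])
show(c,"holder",[0,30,60],[40,255,255],(150,120,380,300),.040)
E
```

```text
[ 0.45866509 -0.37688729  0.08791601]
holder 8024.0 (209, 160, 105, 102) [260.8 211.2] [100.3 104. ] [ 0.464  -0.3755  0.04  ] diam mm [61.4 63.6]
```

View pics/w2.png

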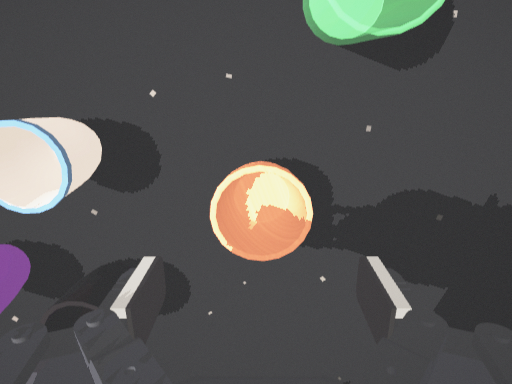

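>>> {"op": "step_arm", "data": {
  "increments": [
    [[0.001,0.0005,-0.025],[0,0,0],0.0854],
    [[0.001,0.0005,-0.05],[0,0,0],0.0854],
    [[0.001,0.0005,-0.068],[0,0,0],0.0854],
    [[0.001,0.0005,-0.078],[0,0,0],0.0854],
    [[0.001,0.0005,-0.079],[0,0,0],0.0854]
  ]
}}

```text
clock: 2.07
eef_pos: [0.4613, -0.3762, 0.0108]
tcp_rot: [0.0, 0.825, -0.565, -0.002]
ft_force: [-0.3, 0.3, -0.0]
opening: 0.0854
```

>>> {"op": "step_arm", "data": {
  "increments": [
    [[0,0,0],[0,0,0],0.07],
    [[0,0,0],[0,0,0],0.055],
    [[0,0,0],[0,0,0],0.05],
    [[0,0,0],[0,0,0],0.05],
    [[0,0,0],[0,0,0],0.05]
  ],
  "force": 30
}}

```text
clock: 2.48
eef_pos: [0.4637, -0.3766, 0.0143]
tcp_rot: [0.0, 0.825, -0.564, 0.001]
ft_force: [-1.5, -0.7, 6.3]
opening: 0.06
```

```bash
python3 - <<'E'
from h import *
c=cam("wrist"); print(c["st"]["eef_pos"],c["st"]["opening"],c["st"]["ft_force"])
cv2.imwrite("pics/w3.png",c["im"][:,:,::-1])
c=cam("side"); cv2.imwrite("pics/s3.png",cv2.resize(c["im"][100:250,220:420],None,fx=3.5,fy=3.5)[:,:,::-1])
E
```

```text
[ 0.46369201 -0.37657138  0.0142634 ] 0.059975817258081286 [-1.46210768 -0.72715169  6.3125794 ]
```

View pics/w3.png

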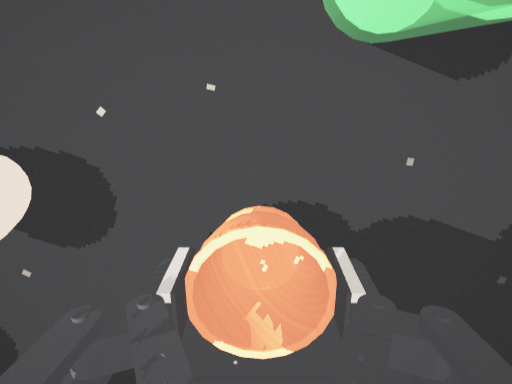

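View pics/s3.png

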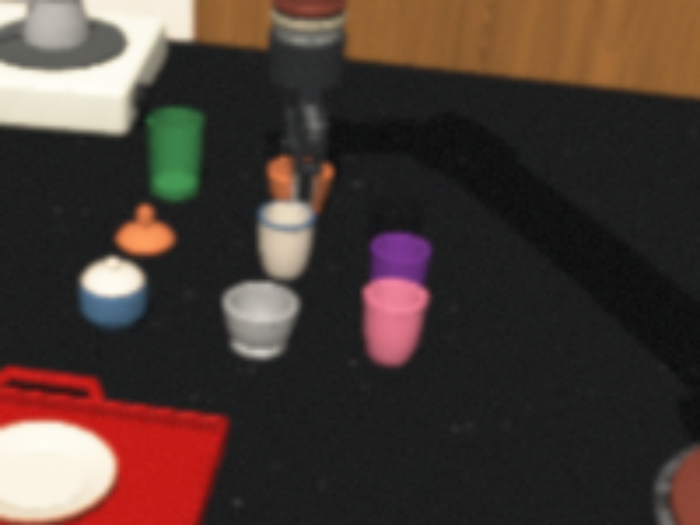

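>>> {"op": "step_arm", "data": {
  "increments": [
    [[0,0,0.01],[0,0,0],0.05],
    [[0,0,0.03],[0,0,0],0.05],
    [[0,0,0.055],[0,0,0],0.05],
    [[0,0,0.085],[0,0,0],0.05],
    [[0,0,0.12],[0,0,0],0.05]
  ]
}}

```text
clock: 3.0
eef_pos: [0.4623, -0.3747, 0.133]
tcp_rot: [-0.0, 0.826, -0.564, -0.001]
ft_force: [0.1, 0.0, -1.8]
opening: 0.0605
```

>>> {"op": "step_arm", "data": {
  "increments": [
    [[0,0,0.03],[0,0,0],0.05],
    [[0,0,0.05],[0,0,0],0.05],
    [[0,0,0.055],[0,0,0],0.05],
    [[0,0,0.055],[0,0,0],0.05],
    [[0,0,0.055],[0,0,0],0.05]
  ]
}}

```text
clock: 3.42
eef_pos: [0.4624, -0.3749, 0.1864]
tcp_rot: [-0.0, 0.826, -0.564, -0.001]
ft_force: [-0.1, -0.1, -2.1]
opening: 0.0602
```

```bash
python3 - <<'E'
from h import *
c=cam("wrist"); print(c["st"]["eef_pos"],c["st"]["opening"],c["st"]["ft_force"])
cv2.imwrite("pics/w4.png",c["im"][:,:,::-1])
p=c["st"]["eef_pos"]; show(c,"holder",[0,30,60],[40,255,255],(150,150,380,384),p[2]+.028)
c=cam("side"); cv2.imwrite("pics/s4.png",cv2.resize(c["im"][50:200,220:420],None,fx=4,fy=4)[:,:,::-1])
E
```

```text
[ 0.46243741 -0.37490523  0.18642188] 0.060205076801138895 [-0.10520223 -0.05421853 -2.08373302]
holder 17740.0 (184, 205, 153, 155) [259.7 284.2] [152.2 154.4] [ 0.4674 -0.3733  0.2144] diam mm [62.8 63.7]
```

View pics/w4.png

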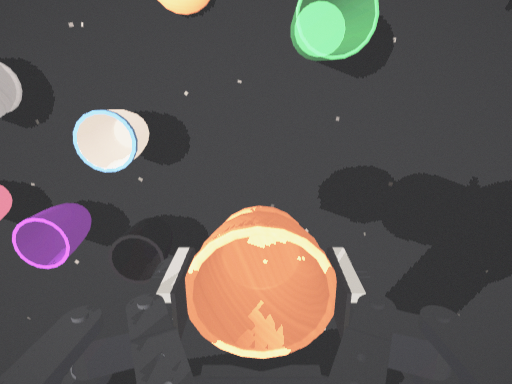

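View pics/s4.png

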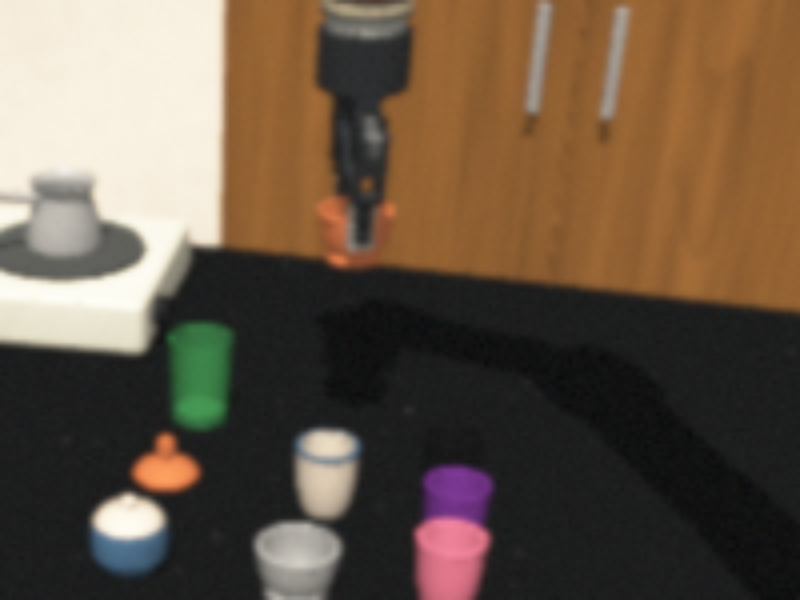

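>>> {"op": "step_arm", "data": {
  "increments": [
    [[0.003,0.018,0],[0,0,0],0.05],
    [[0.009,0.05,0],[0,0,0],0.05],
    [[0.015,0.085,0],[0,0,0],0.05],
    [[0.021,0.12,0],[0,0,0],0.05],
    [[0.027,0.155,0],[0,0,0],0.05]
  ]
}}

```text
clock: 3.93
eef_pos: [0.4893, -0.2187, 0.1855]
tcp_rot: [0.0, 0.825, -0.564, -0.002]
ft_force: [1.0, 0.3, -1.4]
opening: 0.0601
```

>>> {"op": "step_arm", "data": {
  "increments": [
    [[0.006,0.035,0],[0,0,0],0.05],
    [[0.012,0.07,0],[0,0,0],0.05],
    [[0.018,0.105,0],[0,0,0],0.05],
    [[0.024,0.14,0],[0,0,0],0.05],
    [[0.03,0.175,0],[0,0,0],0.05]
  ]
}}

```text
clock: 4.35
eef_pos: [0.5192, -0.0438, 0.1857]
tcp_rot: [0.001, 0.826, -0.564, -0.001]
ft_force: [1.5, 0.2, -1.8]
opening: 0.06
```

>>> {"op": "step_arm", "data": {
  "increments": [
    [[0.006,0.035,0],[0,0,0],0.05],
    [[0.012,0.07,0],[0,0,0],0.05],
    [[0.018,0.1,0],[0,0,0],0.05],
    [[0.024,0.12,0],[0,0,0],0.05],
    [[0.03,0.13,0],[0,0,0],0.05]
  ]
}}

```text
clock: 4.77
eef_pos: [0.549, 0.0892, 0.1856]
tcp_rot: [0.0, 0.827, -0.562, -0.002]
ft_force: [-0.9, -0.7, -1.4]
opening: 0.0604
```

>>> {"op": "step_arm", "data": {
  "increments": [
    [[0.001,0.0195,0],[0,0,0],0.05],
    [[0.001,0.0345,0],[0,0,0],0.05],
    [[0.001,0.0395,0],[0,0,0],0.05],
    [[0.001,0.0395,0],[0,0,0],0.05],
    [[0.001,0.0395,0],[0,0,0],0.05]
  ]
}}

```text
clock: 5.18
eef_pos: [0.551, 0.1222, 0.1866]
tcp_rot: [0.001, 0.825, -0.565, -0.0]
ft_force: [0.1, -0.9, -1.4]
opening: 0.0605
```

```bash
python3 - <<'E'
from h import *
c=cam("wrist"); print(c["st"]["eef_pos"],c["st"]["opening"],c["st"]["ft_force"],c["st"]["joints"].round(2))
cv2.imwrite("pics/w5.png",c["im"][:,:,::-1])
E
```

```text
[0.55095649 0.12215905 0.18655601] 0.06052337695599663 [ 0.08158668 -0.91766297 -1.43445953] [-0.23  0.53 -0.05  1.73  0.03  0.88 -1.49]
```

View pics/w5.png

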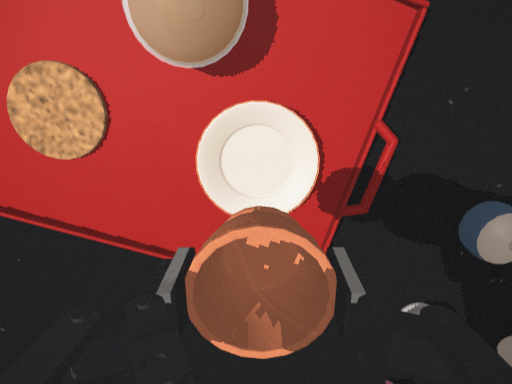

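```bash
python3 - <<'E'
from h import *
c=cam("wrist"); print(c["st"]["eef_pos"])
show(c,"saucer",[0,0,140],[30,110,255],(180,90,335,208),.019)
show(c,"coaster",[8,40,60],[28,200,255],(0,50,118,170),.011)
hsv=cv2.cvtColor(c["im"],cv2.COLOR_RGB2HSV)
print(hsv[158,190:330:5].tolist())
# saucer x-extent / top edge estimate
m=cv2.inRange(hsv,np.array([0,0,120]),np.array([30,130,255])); 
ct=max(cv2.findContours(m[:200],cv2.RETR_EXTERNAL,cv2.CHAIN_APPROX_NONE)[0],key=cv2.contourArea) if 0 else None
P=[]
for v in range(100,200,4):
    r=np.where(m[v,190:330])[0]+190
    if len(r): P+= [plane(c,r[0]-.5,v,.019)[:2],plane(c,r[-1]+.5,v,.019)[:2]]
P=np.array(P);A=np.c_[2*P,np.ones(len(P))];s=np.linalg.lstsq(A,(P**2).sum(1),rcond=None)[0];print("circle",s[:2],np.sqrt(s[2]+s[0]**2+s[1]**2))
E
```

```text
[0.5511118  0.12162058 0.18677441]
saucer 10525.5 (196, 101, 122, 107) [256.4 160.2] [118.6 121.4] [0.5582 0.1274 0.019 ] diam mm [112.5 115.2]
coaster 7511.5 (6, 61, 100, 99) [ 55.8 109.7] [ 89.9 108.3] [0.5342 0.3165 0.011 ] diam mm [ 99.1 119.3]
[[0, 191, 192], [10, 140, 235], [16, 29, 235], [16, 35, 229], [17, 35, 227], [18, 36, 225], [17, 37, 222], [17, 21, 242], [17, 21, 242], [19, 22, 242], [17, 20, 242], [17, 21, 242], [17, 21, 242], [18, 21, 242], [17, 21, 243], [18, 21, 242], [17, 22, 243], [17, 21, 243], [18, 21, 242], [17, 22, 243], [17, 21, 242], [18, 19, 244], [19, 17, 244], [18, 16, 244], [19, 17, 245], [18, 18, 244], [0, 180, 106], [0, 194, 187]]
circle [0.55497065 0.12621623] 0.05769877851496535
```

>>> {"op": "step_arm", "data": {
  "increments": [
    [[0.001,0.001,-0.03],[0,0,0],0.05],
    [[0.002,0.0015,-0.065],[0,0,0],0.05],
    [[0.002,0.0015,-0.1],[0,0,0],0.05],
    [[0.002,0.0015,-0.13],[0,0,0],0.05],
    [[0.002,0.0015,-0.145],[0,0,0],0.05]
  ]
}}

```text
clock: 5.7
eef_pos: [0.551, 0.1229, 0.0388]
tcp_rot: [0.003, 0.825, -0.565, -0.002]
ft_force: [-0.6, 0.3, -1.3]
opening: 0.0601
```

>>> {"op": "step_arm", "data": {
  "increments": [
    [[0,0,-0.006],[0,0,0],0.05],
    [[0,0,-0.011],[0,0,0],0.05],
    [[0,0,-0.014],[0,0,0],0.05],
    [[0,0,-0.015],[0,0,0],0.05],
    [[0,0,-0.015],[0,0,0],0.05]
  ]
}}

```text
clock: 6.12
eef_pos: [0.554, 0.1254, 0.0283]
tcp_rot: [-0.001, 0.826, -0.564, 0.001]
ft_force: [-0.4, -0.8, -0.5]
opening: 0.0599
```

```bash
python3 - <<'E'
from h import *
c=cam("wrist"); print(c["st"]["eef_pos"],c["st"]["opening"],c["st"]["ft_force"])
cv2.imwrite("pics/w6.png",c["im"][:,:,::-1])
c=cam("side"); cv2.imwrite("pics/s6.png",cv2.resize(c["im"][150:300,150:350],None,fx=4,fy=4)[:,:,::-1])
E
```

```text
[0.55399733 0.12539386 0.02828741] 0.059854199519702854 [-0.43345122 -0.80048767 -0.50376976]
```

View pics/s6.png

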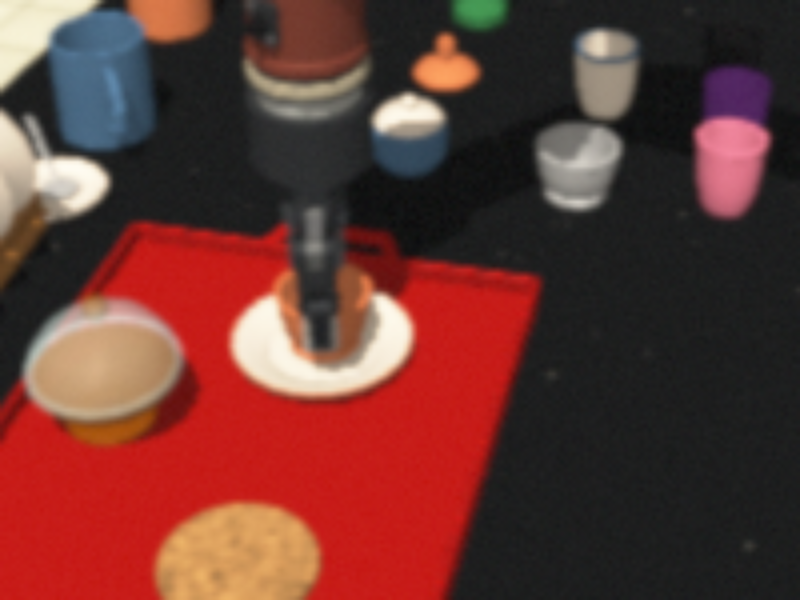

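>>> {"op": "step_arm", "data": {
  "increments": [
    [[0,0,0],[0,0,0],0.05],
    [[0,0,-0.001],[0,0,0],0.05],
    [[0,0,-0.001],[0,0,0],0.05]
  ]
}}

```text
clock: 6.47
eef_pos: [0.5532, 0.1255, 0.0265]
tcp_rot: [-0.0, 0.826, -0.564, 0.0]
ft_force: [-0.4, 1.1, -1.4]
opening: 0.0604
```

>>> {"op": "step_arm", "data": {
  "increments": [
    [[0,0,-0.001],[0,0,0],0.05],
    [[0,0,-0.001],[0,0,0],0.05]
  ]
}}

```text
clock: 6.63
eef_pos: [0.553, 0.1254, 0.0252]
tcp_rot: [0.0, 0.826, -0.564, -0.0]
ft_force: [-0.1, -0.1, -1.9]
opening: 0.06
```

>>> {"op": "step_arm", "data": {
  "increments": [
    [[0,0,-0.001],[0,0,0],0.05],
    [[0,0,-0.001],[0,0,0],0.05]
  ]
}}

```text
clock: 6.8
eef_pos: [0.5532, 0.1255, 0.0243]
tcp_rot: [-0.0, 0.826, -0.564, 0.0]
ft_force: [0.6, -0.3, -1.0]
opening: 0.0602
```

>>> {"op": "step_arm", "data": {
  "increments": [
    [[0,0,-0.001],[0,0,0],0.05],
    [[0,0,-0.001],[0,0,0],0.05]
  ]
}}

```text
clock: 6.97
eef_pos: [0.5532, 0.1255, 0.0243]
tcp_rot: [-0.0, 0.826, -0.564, 0.0]
ft_force: [-1.3, -0.5, 5.5]
opening: 0.0603
```

>>> {"op": "step_arm", "data": {
  "increments": [
    [[0,0,-0.001],[0,0,0],0.05],
    [[0,0,-0.001],[0,0,0],0.05]
  ]
}}

```text
clock: 7.13
eef_pos: [0.5532, 0.1255, 0.0242]
tcp_rot: [-0.0, 0.826, -0.564, 0.0]
ft_force: [-3.8, -0.2, 11.8]
opening: 0.0603
```

>>> {"op": "step_arm", "data": {
  "increments": [
    [[0,0,0.001],[0,0,0],0.05],
    [[0,0,0.001],[0,0,0],0.064],
    [[0,0,0.001],[0,0,0],0.07],
    [[0,0,0.001],[0,0,0],0.076],
    [[0,0,0.001],[0,0,0],0.076]
  ]
}}

```text
clock: 7.55
eef_pos: [0.5531, 0.1254, 0.023]
tcp_rot: [0.0, 0.826, -0.564, -0.0]
ft_force: [0.5, 0.5, -0.7]
opening: 0.0758
```

>>> {"op": "step_arm", "data": {
  "increments": [
    [[0,0,0.02],[0,0,0],0.076],
    [[0,0,0.05],[0,0,0],0.08],
    [[0,0,0.085],[0,0,0],0.0854],
    [[0,0,0.12],[0,0,0],0.0854],
    [[0,0,0.15],[0,0,0],0.0854]
  ]
}}

```text
clock: 7.97
eef_pos: [0.5534, 0.1255, 0.1753]
tcp_rot: [-0.0, 0.826, -0.564, 0.0]
ft_force: [1.1, 0.9, 0.2]
opening: 0.0855
```

>>> {"op": "step_arm", "data": {
  "increments": [
    [[0,0,0.03],[0,0,0],0.0854],
    [[0,0,0.042],[0,0,0],0.0854],
    [[0,0,0.042],[0,0,0],0.0854],
    [[0,0,0.042],[0,0,0],0.0854],
    [[0,0,0.042],[0,0,0],0.0854]
  ]
}}

```text
clock: 8.38
eef_pos: [0.552, 0.1251, 0.2136]
tcp_rot: [0.001, 0.826, -0.564, -0.001]
ft_force: [0.3, -0.6, -0.4]
opening: 0.0853
```

```bash
cat > circ.py <<'E'
from h import *
def circ(c,lo,hi,box,z,rows=None,bright=False):
    """outer left/right and top/bottom edges of mask in box, on plane z, circle LSQ"""
    hsv=cv2.cvtColor(c["im"],cv2.COLOR_RGB2HSV); m=cv2.inRange(hsv,np.array(lo),np.array(hi))
    x0,y0,x1,y1=box; k=np.zeros_like(m); k[y0:y1,x0:x1]=m[y0:y1,x0:x1]
    ct=max(cv2.findContours(k,cv2.RETR_EXTERNAL,cv2.CHAIN_APPROX_NONE)[0],key=cv2.contourArea)
    h=cv2.convexHull(ct)[:,0,:].astype(float)
    P=np.array([plane(c,u,v,z)[:2] for u,v in h])
    for _ in range(3):
        A=np.c_[2*P,np.ones(len(P))];s=np.linalg.lstsq(A,(P**2).sum(1),rcond=None)[0];r=np.sqrt(s[2]+s[:2]@s[:2])
        e=np.linalg.norm(P-s[:2],axis=1)-r; P=P[abs(e)<max(.001,2*e.std())]
    return s[:2].round(4),r.round(4),cv2.boundingRect(ct)
E
python3 - <<'E'
from circ import *
c=cam("wrist"); print(c["st"]["eef_pos"],c["st"]["opening"],c["st"]["ft_force"],c["st"]["clock"])
cv2.imwrite("pics/w7.png",c["im"][:,:,::-1])
E
```

```text
[0.5520355  0.12514069 0.21363605] 0.08530267218244618 [ 0.31779626 -0.61148381 -0.43523152] 8.3833
```

View pics/w7.png

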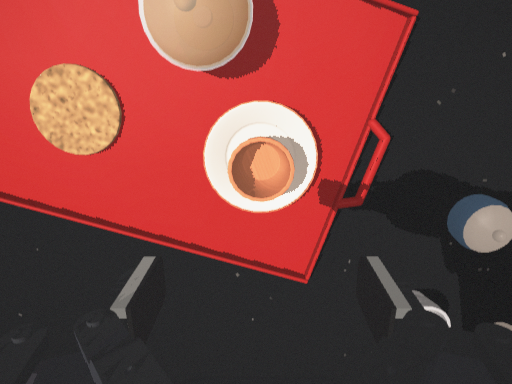

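```bash
python3 - <<'E'
from circ import *
c=cam("wrist"); print(c["st"]["eef_pos"])
print("holder",circ(c,[0,90,60],[14,200,255],(215,125,310,208),.051))
print("saucer",circ(c,[0,0,110],[30,120,255],(190,90,335,225),.019))
print("coaster",circ(c,[8,40,60],[28,200,255],(20,55,135,165),.011))
c=cam("top")
print("holderT",circ(c,[0,90,60],[14,200,255],(175,140,230,195),.051))
cv2.imwrite("pics/t7.png",cv2.resize(c["im"][100:250,90:290],None,fx=4,fy=4)[:,:,::-1])
E
```

```text
[0.55193896 0.12511667 0.21332468]
holder (array([0.5528, 0.1245]), np.float64(0.0312), (228, 137, 67, 64))
saucer (array([0.5549, 0.1261]), np.float64(0.0578), (204, 101, 113, 111))
coaster (array([0.5322, 0.3158]), np.float64(0.045), (29, 63, 92, 92))
holderT (array([0.5461, 0.1417]), np.float64(0.0866), (175, 140, 50, 55))
```

View pics/t7.png

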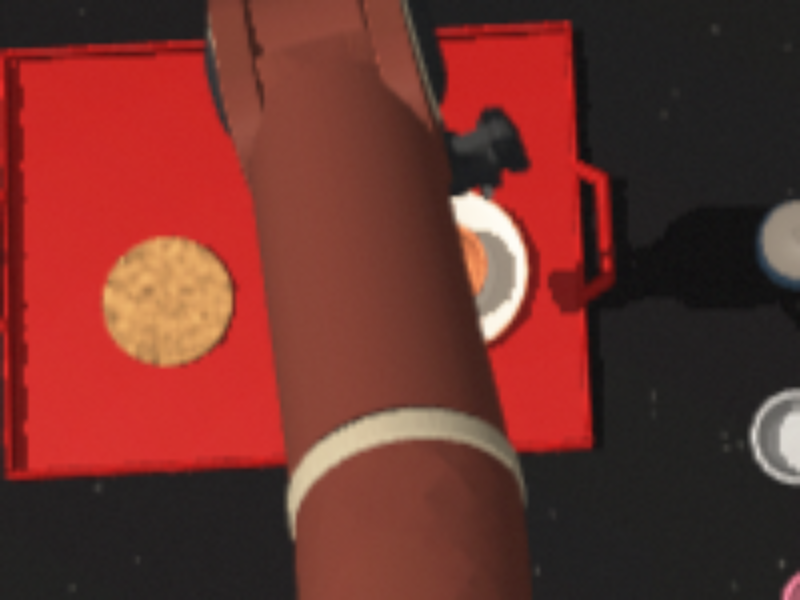

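>>> {"op": "step_arm", "data": {
  "increments": [
    [[-0.006,-0.02,0],[0,0,0],0.0854],
    [[-0.016,-0.055,0],[0,0,0],0.0854],
    [[-0.026,-0.092,0],[0,0,0],0.0854],
    [[-0.036,-0.129,0],[0,0,0],0.0854],
    [[-0.046,-0.166,0],[0,0,0],0.0854]
  ]
}}

```text
clock: 8.95
eef_pos: [0.5061, -0.042, 0.2143]
tcp_rot: [0.001, 0.826, -0.564, -0.001]
ft_force: [0.8, -1.9, -0.5]
opening: 0.0853
```

>>> {"op": "step_arm", "data": {
  "increments": [
    [[-0.01,-0.037,0],[0,0,0],0.0854],
    [[-0.02,-0.074,0],[0,0,0],0.0854],
    [[-0.03,-0.111,0],[0,0,0],0.0854],
    [[-0.04,-0.148,0],[0,0,0],0.0854],
    [[-0.05,-0.178,0],[0,0,0],0.0854]
  ]
}}

```text
clock: 9.37
eef_pos: [0.4557, -0.2216, 0.2144]
tcp_rot: [0.001, 0.825, -0.565, -0.001]
ft_force: [-0.5, 0.4, 0.2]
opening: 0.0852
```

>>> {"op": "step_arm", "data": {
  "increments": [
    [[-0.01,-0.025,-0.02],[0,0,0],0.0854],
    [[-0.01,-0.027,-0.05],[0,0,0],0.0854],
    [[-0.01,-0.027,-0.06],[0,0,0],0.0854],
    [[-0.01,-0.027,-0.06],[0,0,0],0.0854],
    [[-0.01,-0.027,-0.06],[0,0,0],0.0854]
  ]
}}

```text
clock: 9.78
eef_pos: [0.4468, -0.2452, 0.1544]
tcp_rot: [0.0, 0.826, -0.564, -0.001]
ft_force: [-0.2, 0.3, -0.0]
opening: 0.0853
```

```bash
python3 - <<'E'
from circ import *
c=cam("wrist"); print(c["st"]["eef_pos"],c["st"]["clock"])
cv2.imwrite("pics/w8.png",c["im"][:,:,::-1])
E
```

```text
[ 0.44676509 -0.2451743   0.15435043] 9.7833
```

View pics/w8.png

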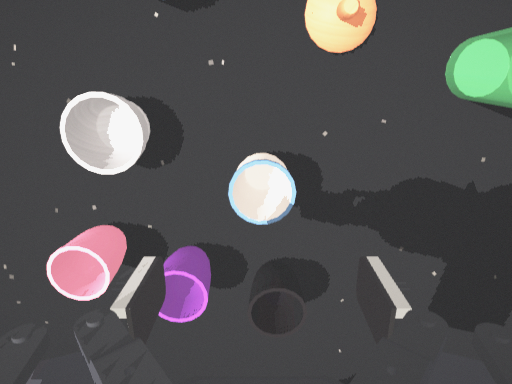

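```bash
python3 - <<'E'
from circ import *
c=cam("wrist"); print(c["st"]["eef_pos"])
hsv=cv2.cvtColor(c["im"],cv2.COLOR_RGB2HSV); print(hsv[192,225:300:3].tolist())
print("cup",circ(c,[95,60,120],[115,255,255],(215,145,310,235),.059))
print("purple",circ(c,[130,60,40],[160,255,255],(150,240,225,330),.059))
print("pink",plane(c,81,273,.059),"black",plane(c,277,312,.059))
E
```

```text
[ 0.44758153 -0.24529175  0.15530107]
[[120, 7, 74], [97, 63, 246], [98, 59, 246], [14, 27, 235], [14, 25, 235], [16, 23, 237], [16, 22, 239], [16, 22, 240], [17, 21, 240], [16, 20, 241], [16, 20, 242], [15, 19, 242], [17, 19, 242], [18, 19, 242], [0, 0, 247], [0, 0, 247], [0, 0, 247], [0, 0, 247], [0, 0, 247], [0, 0, 247], [0, 0, 247], [0, 0, 247], [98, 28, 247], [98, 67, 245], [110, 14, 54]]
cup (array([ 0.4482, -0.246 ]), np.float64(0.0256), (227, 161, 69, 65))
purple (array([ 0.348 , -0.2086]), np.float64(0.0362), (158, 246, 53, 78))
pink [ 0.3308594  -0.13421136  0.059     ] black [ 0.35365726 -0.29783186  0.059     ]
```

>>> {"op": "step_arm", "data": {
  "increments": [
    [[0.001,0,-0.03],[0,0,0],0.0854],
    [[0.001,0,-0.065],[0,0,0],0.0854],
    [[0.001,0,-0.095],[0,0,0],0.0854],
    [[0.001,0,-0.112],[0,0,0],0.0854],
    [[0.001,0,-0.118],[0,0,0],0.0854]
  ]
}}

```text
clock: 10.3
eef_pos: [0.4477, -0.2446, 0.0357]
tcp_rot: [0.0, 0.826, -0.564, -0.001]
ft_force: [-0.7, 0.2, 0.8]
opening: 0.0853
```

>>> {"op": "step_arm", "data": {
  "increments": [
    [[0,0,0],[0,0,0],0.075],
    [[0,0,0],[0,0,0],0.06],
    [[0,0,0],[0,0,0],0.042],
    [[0,0,0],[0,0,0],0.042],
    [[0,0,0],[0,0,0],0.042]
  ],
  "force": 25
}}

```text
clock: 10.72
eef_pos: [0.4495, -0.246, 0.0392]
tcp_rot: [-0.0, 0.826, -0.564, 0.002]
ft_force: [0.4, -0.1, 6.1]
opening: 0.048
```

>>> {"op": "step_arm", "data": {
  "increments": [
    [[0,0,0],[0,0,0],0.042],
    [[0,0,0.01],[0,0,0],0.042],
    [[0,0,0.03],[0,0,0],0.042],
    [[0,0,0.06],[0,0,0],0.042],
    [[0,0,0.095],[0,0,0],0.042]
  ]
}}

```text
clock: 11.13
eef_pos: [0.4468, -0.245, 0.133]
tcp_rot: [0.0, 0.826, -0.564, -0.002]
ft_force: [0.3, -0.7, -1.2]
opening: 0.0483
```

```bash
python3 - <<'E'
from circ import *
c=cam("wrist"); print(c["st"]["eef_pos"],c["st"]["clock"],c["st"]["opening"])
cv2.imwrite("pics/w9.png",c["im"][:,:,::-1])
c=cam("side"); cv2.imwrite("pics/s9.png",cv2.resize(c["im"][50:200,220:420],None,fx=4,fy=4)[:,:,::-1])
E
```

```text
[ 0.44683924 -0.24501742  0.13297364] 11.1333 0.04828720283965557
```

View pics/w9.png

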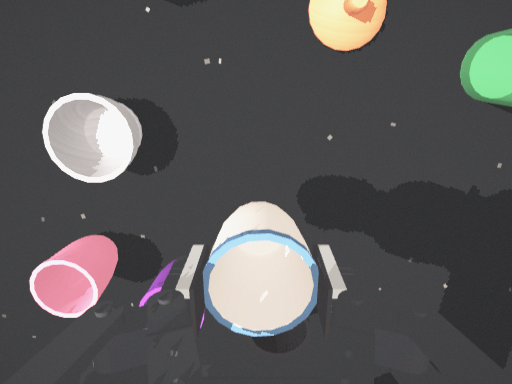

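View pics/s9.png

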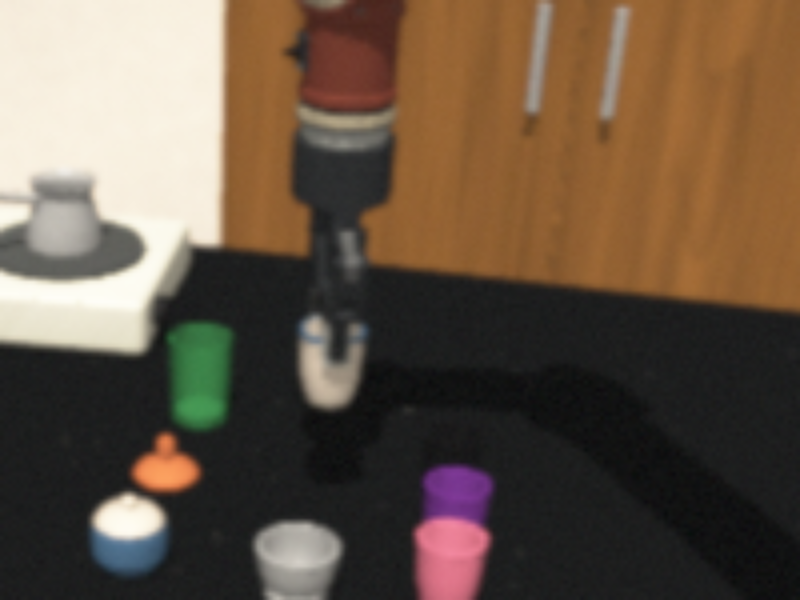

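```bash
python3 - <<'E'
from circ import *
c=cam("wrist"); p=c["st"]["eef_pos"]; print(p)
hsv=cv2.cvtColor(c["im"],cv2.COLOR_RGB2HSV); print(hsv[225:345:4,262].tolist())
r=circ(c,[95,60,60],[115,255,255],(195,215,330,345),p[2]+.020); print(r, r[0]-p[:2])
E
```

```text
[ 0.4515413  -0.24754769  0.13810231]
[[14, 26, 233], [165, 8, 189], [105, 92, 217], [99, 69, 245], [6, 5, 238], [17, 17, 244], [18, 16, 243], [19, 17, 244], [15, 21, 240], [15, 24, 238], [14, 23, 238], [16, 23, 237], [14, 24, 237], [15, 24, 237], [15, 24, 236], [14, 23, 235], [16, 25, 236], [19, 18, 244], [18, 10, 246], [14, 24, 234], [14, 23, 234], [14, 25, 234], [14, 24, 234], [14, 24, 234], [14, 25, 234], [14, 25, 233], [16, 22, 225], [105, 89, 160], [0, 5, 48], [0, 0, 47]]
(array([ 0.4504, -0.2483]), np.float64(0.0259), (203, 230, 116, 107)) [-0.0011413  -0.00075231]
```

>>> {"op": "step_arm", "data": {
  "increments": [
    [[0.005,0.018,0.03],[0,0,0],0.042],
    [[0.01,0.04,0.055],[0,0,0],0.042],
    [[0.02,0.075,0.065],[0,0,0],0.042],
    [[0.03,0.111,0.065],[0,0,0],0.042],
    [[0.04,0.148,0.065],[0,0,0],0.042]
  ]
}}

```text
clock: 11.7
eef_pos: [0.488, -0.0967, 0.1977]
tcp_rot: [-0.0, 0.825, -0.565, 0.0]
ft_force: [0.8, 0.5, -1.2]
opening: 0.0484
```

>>> {"op": "step_arm", "data": {
  "increments": [
    [[0.01,0.037,0],[0,0,0],0.042],
    [[0.02,0.074,0],[0,0,0],0.042],
    [[0.03,0.111,0],[0,0,0],0.042],
    [[0.04,0.148,0],[0,0,0],0.042],
    [[0.05,0.18,0],[0,0,0],0.042]
  ]
}}

```text
clock: 12.12
eef_pos: [0.5372, 0.0854, 0.1964]
tcp_rot: [0.0, 0.826, -0.563, -0.001]
ft_force: [1.0, -0.1, -1.1]
opening: 0.0484
```

>>> {"op": "step_arm", "data": {
  "increments": [
    [[0.01,0.025,0],[0,0,0],0.042],
    [[0.015,0.038,0],[0,0,0],0.042],
    [[0.015,0.043,0],[0,0,0],0.042],
    [[0.015,0.043,0],[0,0,0],0.042],
    [[0.015,0.043,0],[0,0,0],0.042]
  ]
}}

```text
clock: 12.53
eef_pos: [0.5524, 0.1228, 0.1968]
tcp_rot: [0.001, 0.825, -0.565, -0.0]
ft_force: [-0.3, -0.7, -1.1]
opening: 0.0483
```

```bash
python3 - <<'E'
from circ import *
c=cam("wrist"); p=c["st"]["eef_pos"]; print(p)
cv2.imwrite("pics/w10.png",c["im"][:,:,::-1])
c=cam("wrist"); p=c["st"]["eef_pos"]; print(p)
r=circ(c,[95,60,60],[115,255,255],(195,215,330,345),p[2]+.020); print(r, r[0]-p[:2])
print("holder",circ(c,[0,90,60],[14,200,255],(215,105,310,203),.051))
E
```

```text
[0.5523923  0.1228464  0.19678563]
[0.55257956 0.12240442 0.19698219]
(array([0.5517, 0.1214]), np.float64(0.026), (203, 230, 116, 107)) [-0.00087956 -0.00100442]
holder (array([0.5527, 0.1245]), np.float64(0.0313), (222, 140, 71, 63))
```

View pics/w10.png

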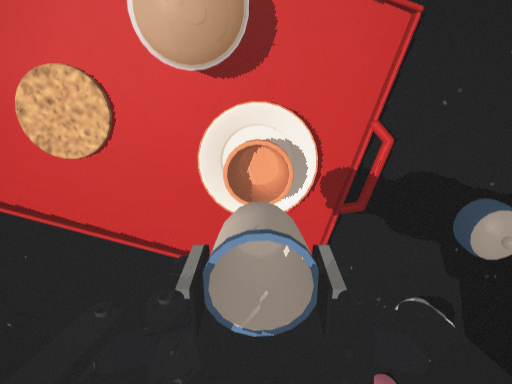

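>>> {"op": "step_arm", "data": {
  "increments": [
    [[0.0005,0.0005,-0.03],[0,0,0],0.042],
    [[0.0005,0.0005,-0.06],[0,0,0],0.042],
    [[0.0005,0.0005,-0.085],[0,0,0],0.042],
    [[0.0005,0.0005,-0.095],[0,0,0],0.042],
    [[0.0005,0.0005,-0.095],[0,0,0],0.042]
  ]
}}

```text
clock: 13.05
eef_pos: [0.5518, 0.1238, 0.1001]
tcp_rot: [0.003, 0.825, -0.565, -0.002]
ft_force: [-0.7, -0.9, -0.7]
opening: 0.048
```

```bash
python3 - <<'E'
from circ import *
c=cam("wrist"); c=cam("wrist");p=c["st"]["eef_pos"]; print(p)
cv2.imwrite("pics/w11.png",c["im"][:,:,::-1])
r=circ(c,[95,60,60],[115,255,255],(195,215,330,345),p[2]+.020); print(r, r[0]-p[:2])
E
```

```text
[0.55327393 0.12452426 0.10188621]
(array([0.5526, 0.1237]), np.float64(0.0257), (203, 230, 116, 106)) [-0.00067393 -0.00082426]
```

View pics/w11.png

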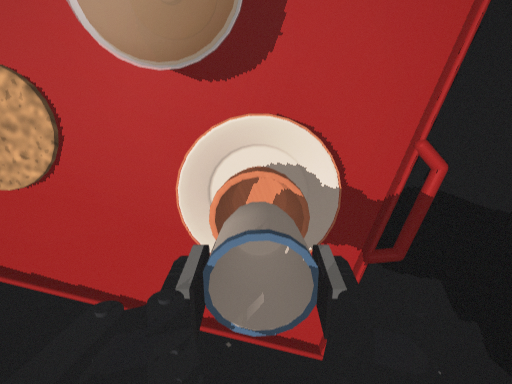

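Aligned. Lower to just above seat.

>>> {"op": "step_arm", "data": {
  "increments": [
    [[0,0,-0.01],[0,0,0],0.042],
    [[0,0,-0.02],[0,0,0],0.042],
    [[0,0,-0.03],[0,0,0],0.042],
    [[0,0,-0.036],[0,0,0],0.042],
    [[0,0,-0.038],[0,0,0],0.042]
  ]
}}

```text
clock: 13.57
eef_pos: [0.5527, 0.1258, 0.0628]
tcp_rot: [0.001, 0.826, -0.564, -0.001]
ft_force: [-0.2, -0.7, -0.7]
opening: 0.0484
```

>>> {"op": "step_arm", "data": {
  "increments": [
    [[0,0,0],[0,0,0],0.042],
    [[0,0,-0.002],[0,0,0],0.042],
    [[0,0,-0.002],[0,0,0],0.042]
  ]
}}

```text
clock: 13.82
eef_pos: [0.5538, 0.126, 0.0623]
tcp_rot: [-0.0, 0.826, -0.564, 0.0]
ft_force: [-0.2, 0.1, -1.2]
opening: 0.0478
```

>>> {"op": "step_arm", "data": {
  "increments": [
    [[0,0,-0.002],[0,0,0],0.042],
    [[0,0,-0.002],[0,0,0],0.042]
  ]
}}

```text
clock: 13.98
eef_pos: [0.5537, 0.126, 0.0603]
tcp_rot: [-0.0, 0.826, -0.564, 0.0]
ft_force: [-0.4, -1.0, -0.8]
opening: 0.0482
```

>>> {"op": "step_arm", "data": {
  "increments": [
    [[0,0,-0.001],[0,0,0],0.042],
    [[0,0,-0.001],[0,0,0],0.042]
  ]
}}

```text
clock: 14.15
eef_pos: [0.5536, 0.1259, 0.0593]
tcp_rot: [-0.0, 0.826, -0.564, -0.0]
ft_force: [-0.1, 0.0, -0.8]
opening: 0.048
```

>>> {"op": "step_arm", "data": {
  "increments": [
    [[0,0,-0.001],[0,0,0],0.042],
    [[0,0,-0.001],[0,0,0],0.042]
  ]
}}

```text
clock: 14.32
eef_pos: [0.5536, 0.1259, 0.0582]
tcp_rot: [0.0, 0.826, -0.564, -0.0]
ft_force: [-0.7, -0.2, -1.3]
opening: 0.0475
```

>>> {"op": "step_arm", "data": {
  "increments": [
    [[0,0,-0.001],[0,0,0],0.042],
    [[0,0,-0.001],[0,0,0],0.042]
  ]
}}

```text
clock: 14.48
eef_pos: [0.5538, 0.1261, 0.0574]
tcp_rot: [-0.0, 0.826, -0.564, 0.0]
ft_force: [-0.8, -0.1, -0.8]
opening: 0.048
```

>>> {"op": "step_arm", "data": {
  "increments": [
    [[0,0,-0.001],[0,0,0],0.042],
    [[0,0,-0.001],[0,0,0],0.042]
  ]
}}

```text
clock: 14.65
eef_pos: [0.5543, 0.1263, 0.0573]
tcp_rot: [-0.001, 0.826, -0.564, 0.0]
ft_force: [-0.7, -0.2, 4.6]
opening: 0.0477
```

>>> {"op": "step_arm", "data": {
  "increments": [
    [[0,0,0],[0,0,0],0.051],
    [[0,0,0],[0,0,0],0.055],
    [[0,0,0],[0,0,0],0.062],
    [[0,0,0],[0,0,0],0.066],
    [[0,0,0],[0,0,0],0.066]
  ]
}}

```text
clock: 15.07
eef_pos: [0.5536, 0.1258, 0.0561]
tcp_rot: [0.0, 0.826, -0.564, -0.0]
ft_force: [-0.8, -0.3, -0.3]
opening: 0.0662
```

>>> {"op": "step_arm", "data": {
  "increments": [
    [[0,0,0.015],[0,0,0],0.066],
    [[0,0,0.045],[0,0,0],0.07],
    [[0,0,0.08],[0,0,0],0.07],
    [[0,0,0.115],[0,0,0],0.07],
    [[0,0,0.145],[0,0,0],0.07]
  ]
}}

```text
clock: 15.48
eef_pos: [0.5539, 0.1259, 0.2035]
tcp_rot: [-0.001, 0.826, -0.564, 0.0]
ft_force: [0.9, -0.4, -0.5]
opening: 0.0703
```

>>> {"op": "step_arm", "data": {
  "increments": [
    [[0,0,0.01],[0,0,0],0.07],
    [[0,0,0.013],[0,0,0],0.07],
    [[0,0,0.013],[0,0,0],0.07],
    [[0,0,0.013],[0,0,0],0.07],
    [[0,0,0.013],[0,0,0],0.07]
  ]
}}

```text
clock: 15.9
eef_pos: [0.5524, 0.1256, 0.2122]
tcp_rot: [0.002, 0.826, -0.564, -0.001]
ft_force: [0.1, 1.0, -0.5]
opening: 0.0702
```

```bash
python3 - <<'E'
from circ import *
c=cam("wrist");p=c["st"]["eef_pos"]; print(p)
cv2.imwrite("pics/w12.png",c["im"][:,:,::-1])
print("cup",circ(c,[95,60,60],[115,255,255],(195,105,330,225),.076))
print("holder",circ(c,[0,90,60],[14,200,255],(195,105,330,225),.051))
print("saucer",circ(c,[0,0,110],[30,120,255],(190,90,335,225),.019))
c=cam("side"); cv2.imwrite("pics/s12.png",cv2.resize(c["im"][150:300,150:350],None,fx=4,fy=4)[:,:,::-1])
E
```

```text
[0.55238834 0.12561964 0.21216909]
cup (array([0.5529, 0.1261]), np.float64(0.0251), (231, 149, 58, 56))
holder (array([0.5516, 0.1231]), np.float64(0.0848), (195, 105, 135, 120))
saucer (array([0.5549, 0.1261]), np.float64(0.0578), (204, 102, 113, 111))
```

View pics/w12.png

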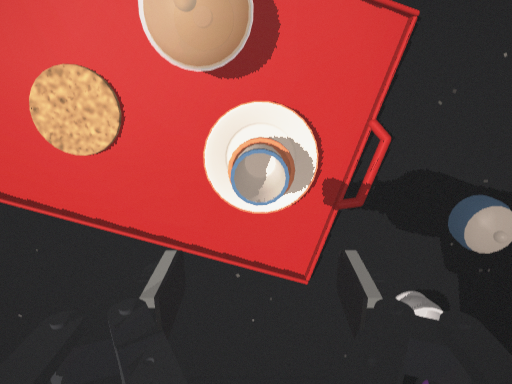

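View pics/s12.png

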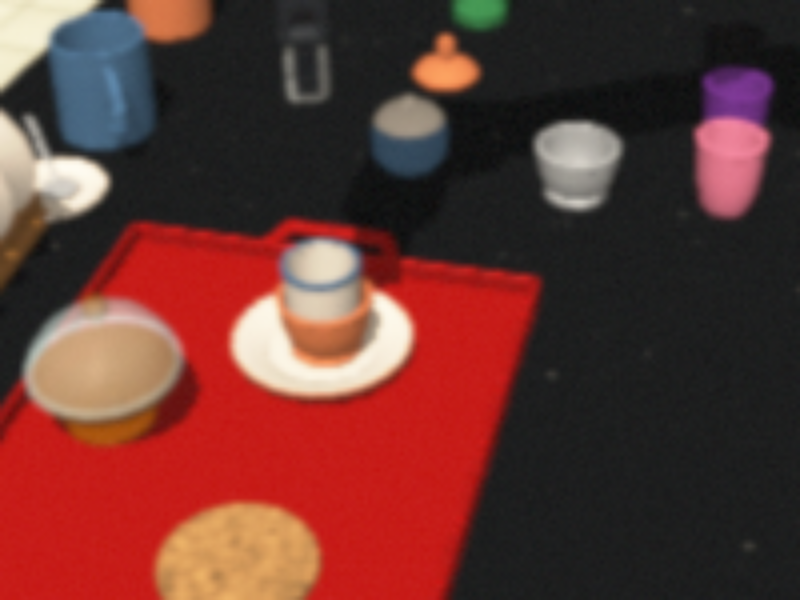

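>>> {"op": "step_arm", "data": {
  "increments": [
    [[0.002,-0.02,0],[0,0,0],0.07],
    [[0.005,-0.055,0],[0,0,0],0.07],
    [[0.008,-0.093,0],[0,0,0],0.07],
    [[0.011,-0.131,0],[0,0,0],0.06],
    [[0.0145,-0.17,0],[0,0,0],0.06]
  ]
}}

```text
clock: 16.42
eef_pos: [0.5677, -0.0453, 0.2133]
tcp_rot: [0.0, 0.826, -0.564, -0.001]
ft_force: [0.1, -0.1, -0.5]
opening: 0.0601
```

>>> {"op": "step_arm", "data": {
  "increments": [
    [[0.003,-0.038,0],[0,0,0],0.06],
    [[0.007,-0.076,0],[0,0,0],0.06],
    [[0.011,-0.114,0],[0,0,0],0.06],
    [[0.015,-0.15,0],[0,0,0],0.06],
    [[0.02,-0.18,0],[0,0,0],0.05]
  ]
}}

```text
clock: 16.83
eef_pos: [0.587, -0.2278, 0.2132]
tcp_rot: [0.001, 0.825, -0.565, -0.001]
ft_force: [-0.1, -0.7, -0.0]
opening: 0.0507
```

>>> {"op": "step_arm", "data": {
  "increments": [
    [[0,-0.02,-0.015],[0,0,0],0.05],
    [[0,-0.0325,-0.045],[0,0,0],0.05],
    [[0,-0.0325,-0.06],[0,0,0],0.05],
    [[0,-0.0325,-0.06],[0,0,0],0.05],
    [[0,-0.0325,-0.06],[0,0,0],0.05]
  ]
}}

```text
clock: 17.25
eef_pos: [0.5875, -0.2558, 0.1527]
tcp_rot: [0.0, 0.826, -0.564, -0.002]
ft_force: [0.4, 0.4, 0.5]
opening: 0.0499
```

```bash
python3 - <<'E'
from circ import *
c=cam("wrist");c=cam("wrist");p=c["st"]["eef_pos"]; print(p,c["st"]["opening"])
cv2.imwrite("pics/w13.png",c["im"][:,:,::-1])
print("lid",circ(c,[0,60,60],[35,255,255],(180,105,345,260),.0065))
E
```

```text
[ 0.58866641 -0.25575812  0.15425164] 0.05046508114540493
lid (array([ 0.5892, -0.2558]), np.float64(0.0282), (229, 144, 63, 61))
```

View pics/w13.png

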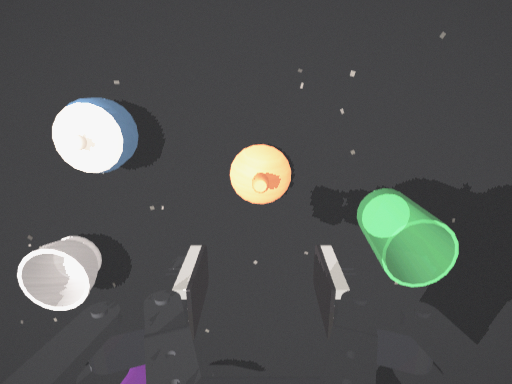

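```bash
python3 - <<'E'
from circ import *
c=cam("wrist");p=c["st"]["eef_pos"]; print(p)
big=cv2.resize(c["im"][135:215,215:305],None,fx=6,fy=6,interpolation=cv2.INTER_NEAREST); cv2.imwrite("pics/w13z.png",big[:,:,::-1])
print(plane(c,260.5,183,.038), proj(c,[.5892,-.2558,.04]),proj(c,[.5892,-.2558,.0195]))
E
```

```text
[ 0.58926338 -0.2557667   0.15522506]
[ 0.59172719 -0.25564212  0.038     ] [259.54226298 186.59309518] [259.57161805 179.33892707]
```

View pics/w13z.png

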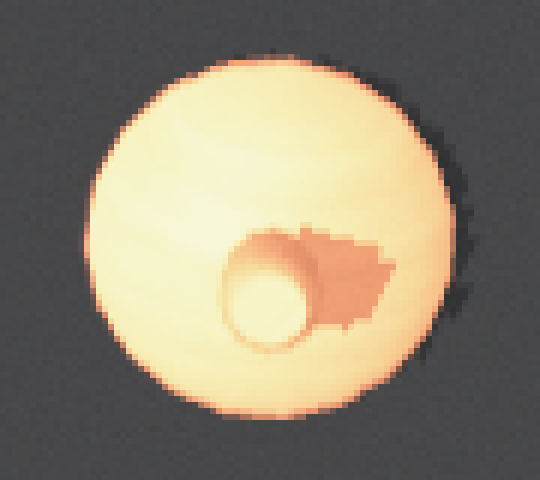

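>>> {"op": "step_arm", "data": {
  "increments": [
    [[0.0015,0.001,-0.03],[0,0,0],0.05],
    [[0.0015,0.001,-0.065],[0,0,0],0.05],
    [[0.0015,0.001,-0.1],[0,0,0],0.05],
    [[0.0015,0.001,-0.125],[0,0,0],0.045],
    [[0.0015,0.001,-0.132],[0,0,0],0.04]
  ]
}}

```text
clock: 17.82
eef_pos: [0.5878, -0.2538, 0.0192]
tcp_rot: [0.0, 0.826, -0.564, -0.003]
ft_force: [-0.1, -0.3, 0.1]
opening: 0.0399
```

>>> {"op": "step_arm", "data": {
  "increments": [
    [[0,0,0],[0,0,0],0.035],
    [[0,0,0],[0,0,0],0.025],
    [[0,0,0],[0,0,0],0.025],
    [[0,0,0],[0,0,0],0.025]
  ]
}}

```text
clock: 18.15
eef_pos: [0.5914, -0.2562, 0.0249]
tcp_rot: [-0.001, 0.826, -0.564, 0.002]
ft_force: [0.0, -0.3, -0.7]
opening: 0.025
```

```bash
python3 - <<'E'
from circ import *
c=cam("wrist");p=c["st"]["eef_pos"]; print(p,c["st"]["opening"],c["st"]["ft_force"])
cv2.imwrite("pics/w14.png",c["im"][:,:,::-1])
c=cam("side"); cv2.imwrite("pics/s14.png",cv2.resize(c["im"][80:200,180:340],None,fx=5,fy=5)[:,:,::-1])
E
```

```text
[ 0.59143558 -0.25622986  0.02488159] 0.02499204702195737 [ 0.00739222 -0.26918055 -0.74029982]
```

View pics/w14.png

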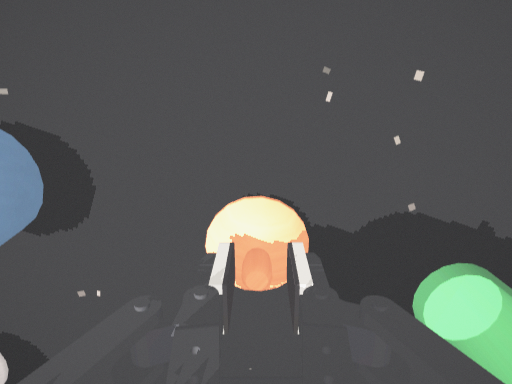

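View pics/s14.png

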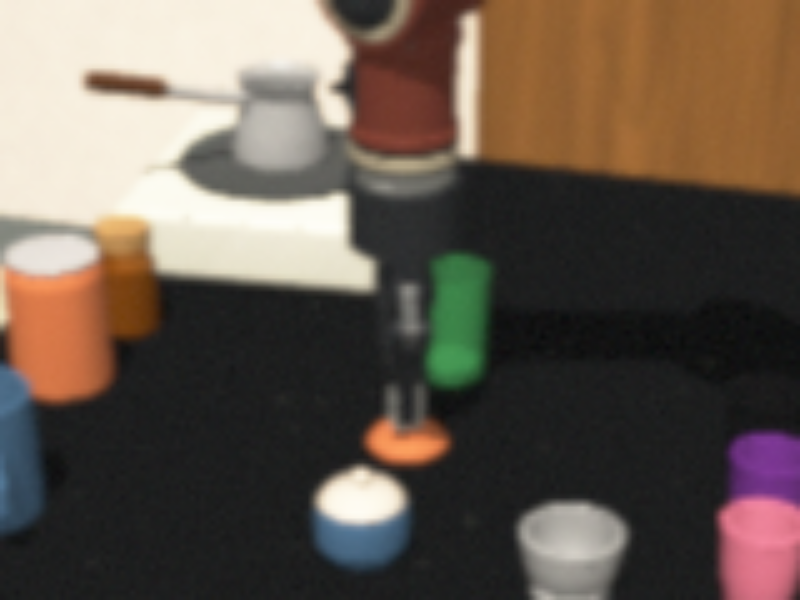

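>>> {"op": "step_arm", "data": {
  "increments": [
    [[0,0,0],[0,0,0],0.025],
    [[0,0,0],[0,0,0],0.02],
    [[0,0,0],[0,0,0],0.008],
    [[0,0,0],[0,0,0],0.008],
    [[0,0,0],[0,0,0],0.008]
  ]
}}

```text
clock: 18.67
eef_pos: [0.5898, -0.2556, 0.0226]
tcp_rot: [-0.0, 0.826, -0.564, 0.0]
ft_force: [-0.6, 0.6, 2.2]
opening: 0.013
```

```bash
python3 - <<'E'
from circ import *
c=cam("wrist");p=c["st"]["eef_pos"]; print(p,c["st"]["opening"],c["st"]["ft_force"])
cv2.imwrite("pics/w15.png",c["im"][:,:,::-1])
E
```

```text
[ 0.58979758 -0.25556437  0.02264234] 0.012952907568918391 [-0.57163275  0.61755959  2.23856484]
```

View pics/w15.png

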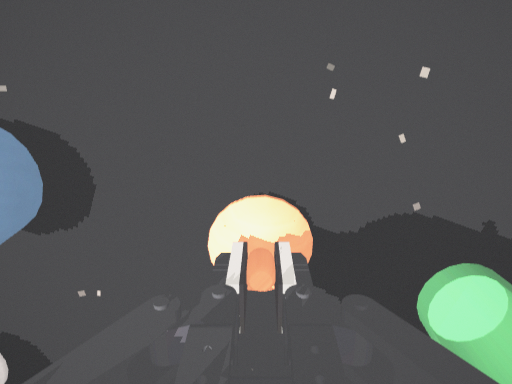

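>>> {"op": "step_arm", "data": {
  "increments": [
    [[0,0,0.008],[0,0,0],0.008],
    [[0,0,0.025],[0,0,0],0.008],
    [[0,0,0.055],[0,0,0],0.008],
    [[0,0,0.09],[0,0,0],0.008],
    [[0,0,0.125],[0,0,0],0.008]
  ]
}}

```text
clock: 19.13
eef_pos: [0.5889, -0.2553, 0.1481]
tcp_rot: [0.0, 0.826, -0.564, -0.001]
ft_force: [-0.4, -0.4, -1.1]
opening: 0.0126
```

>>> {"op": "step_arm", "data": {
  "increments": [
    [[0,0,0.03],[0,0,0],0.008],
    [[0,0,0.045],[0,0,0],0.008],
    [[0,0,0.048],[0,0,0],0.008],
    [[0,0,0.048],[0,0,0],0.008],
    [[0,0,0.048],[0,0,0],0.008]
  ]
}}

```text
clock: 19.55
eef_pos: [0.5886, -0.2551, 0.1938]
tcp_rot: [0.0, 0.826, -0.564, -0.002]
ft_force: [-0.5, 0.5, -1.1]
opening: 0.0127
```

```bash
python3 - <<'E'
from circ import *
c=cam("wrist");c=cam("wrist");p=c["st"]["eef_pos"]; print(p,c["st"]["opening"],c["st"]["ft_force"])
cv2.imwrite("pics/w16.png",c["im"][:,:,::-1])
r=circ(c,[0,60,60],[35,255,255],(180,165,345,320),p[2]-.016); print("lid",r,r[0]-p[:2])
c=cam("side"); cv2.imwrite("pics/s16.png",cv2.resize(c["im"][40:160,180:340],None,fx=5,fy=5)[:,:,::-1])
E
```

```text
[ 0.58835854 -0.25503771  0.19319868] 0.012613003896449874 [-0.70363234  0.82694037 -1.19719931]
lid (array([ 0.5878, -0.2554]), np.float64(0.0281), (207, 194, 106, 98)) [-0.00055854 -0.00036229]
```

View pics/w16.png

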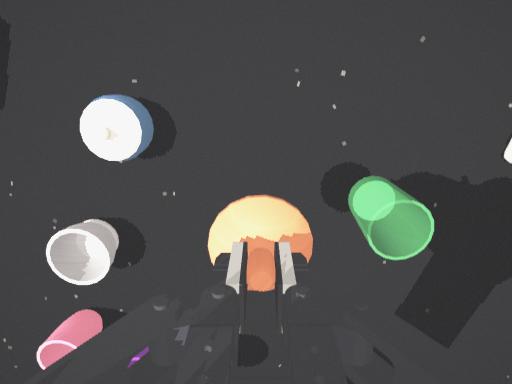

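View pics/s16.png

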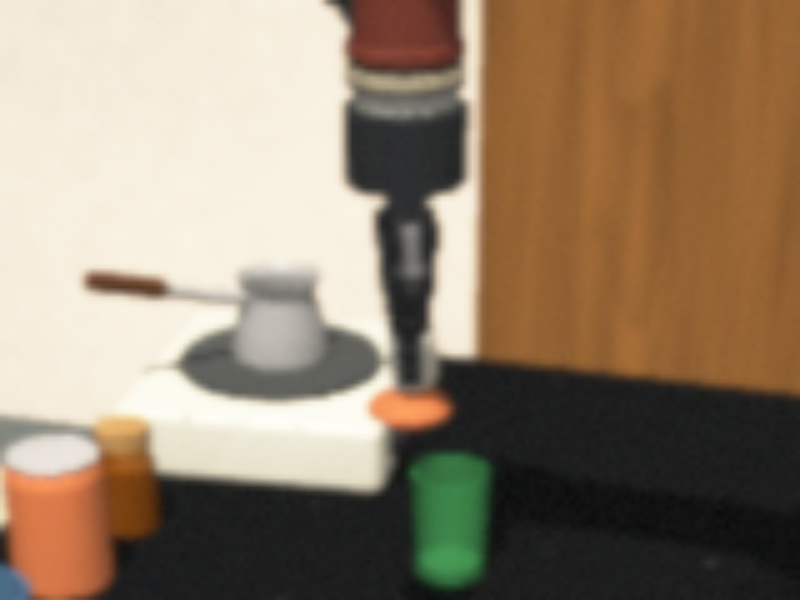

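>>> {"op": "step_arm", "data": {
  "increments": [
    [[-0.002,0.02,0],[0,0,0],0.008],
    [[-0.005,0.055,0],[0,0,0],0.008],
    [[-0.008,0.092,0],[0,0,0],0.008],
    [[-0.012,0.13,0],[0,0,0],0.008],
    [[-0.016,0.168,0],[0,0,0],0.008]
  ]
}}

```text
clock: 20.12
eef_pos: [0.5727, -0.086, 0.194]
tcp_rot: [0.0, 0.825, -0.565, -0.001]
ft_force: [0.8, 0.3, -0.3]
opening: 0.0129
```

>>> {"op": "step_arm", "data": {
  "increments": [
    [[-0.003,0.038,0],[0,0,0],0.008],
    [[-0.007,0.076,0],[0,0,0],0.008],
    [[-0.011,0.114,0],[0,0,0],0.008],
    [[-0.015,0.15,0],[0,0,0],0.008],
    [[-0.018,0.175,0],[0,0,0],0.008]
  ]
}}

```text
clock: 20.53
eef_pos: [0.5541, 0.0923, 0.1941]
tcp_rot: [-0.0, 0.827, -0.562, -0.002]
ft_force: [0.8, -0.2, 0.2]
opening: 0.0129
```

>>> {"op": "step_arm", "data": {
  "increments": [
    [[-0.002,0.02,0],[0,0,0],0.008],
    [[-0.002,0.034,0],[0,0,0],0.008],
    [[-0.002,0.039,0],[0,0,0],0.008],
    [[-0.002,0.039,0],[0,0,0],0.008],
    [[-0.002,0.039,0],[0,0,0],0.008]
  ]
}}

```text
clock: 20.95
eef_pos: [0.5539, 0.1246, 0.1948]
tcp_rot: [0.001, 0.825, -0.565, 0.0]
ft_force: [-1.2, -1.0, -0.9]
opening: 0.0129
```

>>> {"op": "step_arm", "data": {
  "increments": [
    [[0,0,-0.02],[0,0,0],0.008],
    [[0,0,-0.05],[0,0,0],0.008],
    [[0,0,-0.07],[0,0,0],0.008],
    [[0,0,-0.075],[0,0,0],0.008],
    [[0,0,-0.075],[0,0,0],0.008]
  ]
}}

```text
clock: 21.37
eef_pos: [0.5529, 0.1239, 0.1188]
tcp_rot: [0.002, 0.825, -0.566, -0.001]
ft_force: [-0.2, -0.5, -0.8]
opening: 0.0131
```

```bash
python3 - <<'E'
from circ import *
c=cam("wrist");c=cam("wrist");p=c["st"]["eef_pos"]; print(p,c["st"]["opening"],c["st"]["ft_force"])
cv2.imwrite("pics/w17.png",c["im"][:,:,::-1])
c=cam("side"); cv2.imwrite("pics/s17.png",cv2.resize(c["im"][150:270,160:320],None,fx=5,fy=5)[:,:,::-1])
E
```

```text
[0.55407123 0.1247415  0.12027941] 0.012816047098480597 [ 0.38572445  0.30683923 -0.44376002]
```

View pics/w17.png

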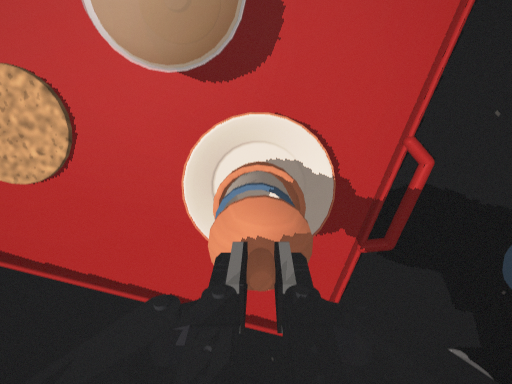

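View pics/s17.png

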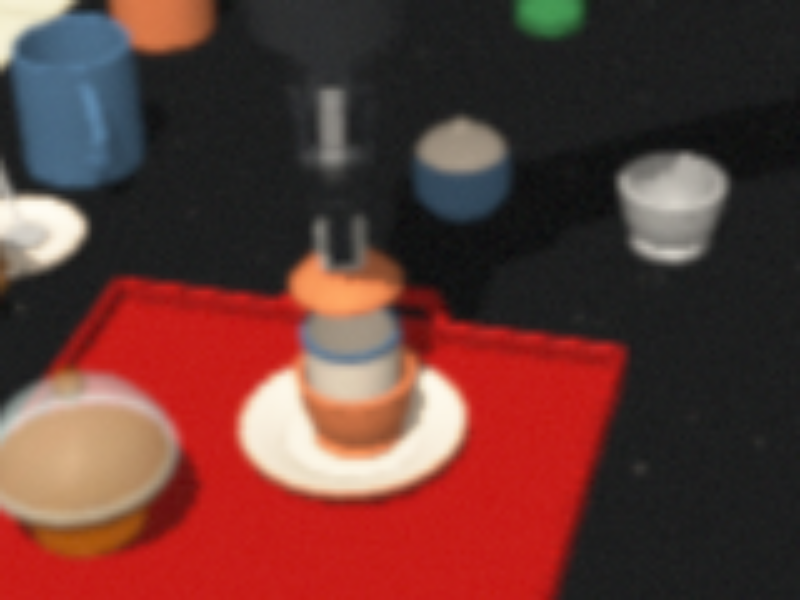

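>>> {"op": "step_arm", "data": {
  "increments": [
    [[0,0,-0.006],[0,0,0],0.008],
    [[0,0,-0.012],[0,0,0],0.008],
    [[0,0,-0.016],[0,0,0],0.008],
    [[0,0,-0.02],[0,0,0],0.008],
    [[0,0,-0.02],[0,0,0],0.008]
  ]
}}

```text
clock: 21.93
eef_pos: [0.5529, 0.1263, 0.0993]
tcp_rot: [0.001, 0.826, -0.564, -0.001]
ft_force: [-0.5, -1.1, -0.8]
opening: 0.0128
```

>>> {"op": "step_arm", "data": {
  "increments": [
    [[0,0,0],[0,0,0],0.008],
    [[0,0,0],[0,0,0],0.008],
    [[0,0,-0.001],[0,0,0],0.008],
    [[0,0,-0.001],[0,0,0],0.008]
  ]
}}

```text
clock: 22.27
eef_pos: [0.5537, 0.1265, 0.0994]
tcp_rot: [-0.0, 0.826, -0.564, 0.0]
ft_force: [-0.4, 0.7, -0.7]
opening: 0.013
```

```bash
python3 - <<'E'
from circ import *
c=cam("wrist");p=c["st"]["eef_pos"]; print(p,c["st"]["opening"],c["st"]["ft_force"])
cv2.imwrite("pics/w18.png",c["im"][:,:,::-1])
c=cam("side"); cv2.imwrite("pics/s18.png",cv2.resize(c["im"][180:260,180:290],None,fx=7,fy=7)[:,:,::-1])
E
```

```text
[0.55373838 0.12647803 0.09936588] 0.013002360564147022 [-0.43256637  0.70926306 -0.74421125]
```

View pics/s18.png

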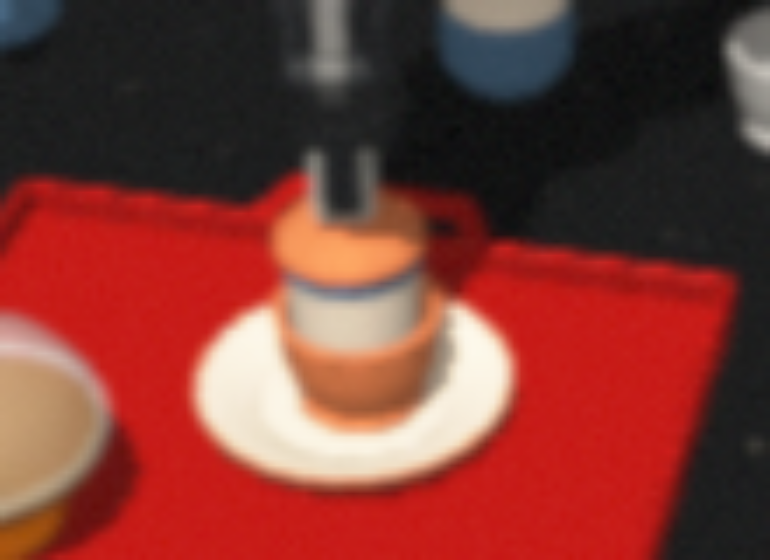

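View pics/w18.png

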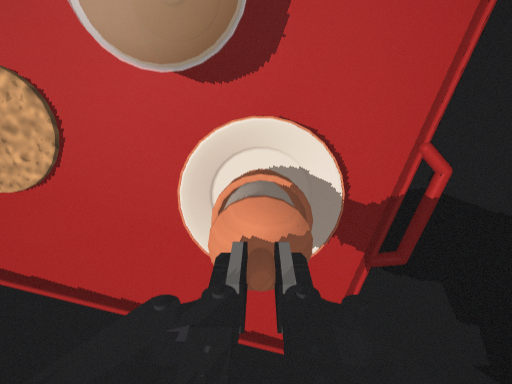

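>>> {"op": "step_arm", "data": {
  "increments": [
    [[-0.001,0,-0.001],[0,0,0],0.008],
    [[-0.001,0,-0.001],[0,0,0],0.008],
    [[-0.001,0,-0.002],[0,0,0],0.008],
    [[-0.001,0,-0.002],[0,0,0],0.008]
  ]
}}

```text
clock: 22.7
eef_pos: [0.5525, 0.1264, 0.0971]
tcp_rot: [0.0, 0.826, -0.564, -0.0]
ft_force: [0.2, -0.2, -0.9]
opening: 0.0129
```

>>> {"op": "step_arm", "data": {
  "increments": [
    [[0,0,-0.001],[0,0,0],0.008],
    [[0,0,-0.001],[0,0,0],0.008]
  ]
}}

```text
clock: 22.87
eef_pos: [0.5526, 0.1264, 0.0961]
tcp_rot: [0.0, 0.826, -0.564, -0.0]
ft_force: [-0.4, 0.1, -0.0]
opening: 0.013
```

>>> {"op": "step_arm", "data": {
  "increments": [
    [[0,0,-0.001],[0,0,0],0.008],
    [[0,0,-0.001],[0,0,0],0.008]
  ]
}}

```text
clock: 23.03
eef_pos: [0.553, 0.1264, 0.0957]
tcp_rot: [-0.0, 0.826, -0.564, 0.0]
ft_force: [-0.1, -0.3, 2.9]
opening: 0.013
```

>>> {"op": "step_arm", "data": {
  "increments": [
    [[0,0,-0.001],[0,0,0],0.008],
    [[0,0,-0.001],[0,0,0],0.008]
  ]
}}

```text
clock: 23.2
eef_pos: [0.5534, 0.1266, 0.0956]
tcp_rot: [-0.001, 0.826, -0.564, 0.001]
ft_force: [-1.7, -0.6, 6.6]
opening: 0.0129
```

>>> {"op": "step_arm", "data": {
  "increments": [
    [[0,0,0.002],[0,0,0],0.01],
    [[0,0,0.002],[0,0,0],0.016],
    [[0,0,0.002],[0,0,0],0.022],
    [[0,0,0.002],[0,0,0],0.03],
    [[0,0,0.002],[0,0,0],0.035]
  ]
}}

```text
clock: 23.62
eef_pos: [0.5525, 0.1265, 0.096]
tcp_rot: [0.0, 0.826, -0.564, -0.0]
ft_force: [0.6, 0.1, 0.8]
opening: 0.0349
```

>>> {"op": "step_arm", "data": {
  "increments": [
    [[0,0,0.01],[0,0,0],0.04],
    [[0,0,0.035],[0,0,0],0.05],
    [[0,0,0.07],[0,0,0],0.06],
    [[0,0,0.105],[0,0,0],0.08],
    [[0,0,0.118],[0,0,0],0.0854]
  ]
}}

```text
clock: 24.03
eef_pos: [0.5552, 0.1271, 0.2201]
tcp_rot: [-0.004, 0.826, -0.564, 0.003]
ft_force: [0.2, 0.9, 0.6]
opening: 0.0813
```

>>> {"op": "step_arm", "data": {
  "increments": [
    [[0,0,0],[0,0,0],0.0854],
    [[0,0,0],[0,0,0],0.0854],
    [[0,0,0],[0,0,0],0.0854]
  ]
}}

```text
clock: 24.28
eef_pos: [0.5518, 0.1262, 0.2135]
tcp_rot: [0.001, 0.826, -0.564, -0.001]
ft_force: [-0.3, 0.4, -0.0]
opening: 0.0856
```

```bash
python3 - <<'E'
from circ import *
c=cam("wrist");c=cam("wrist");p=c["st"]["eef_pos"]; print(p,c["st"]["opening"],c["st"]["ft_force"])
cv2.imwrite("pics/w19.png",c["im"][:,:,::-1])
print("lid",circ(c,[0,90,60],[14,200,255],(215,125,310,225),.0795))
print("coaster",circ(c,[8,40,60],[28,200,255],(20,55,135,165),.011))
c=cam("side"); cv2.imwrite("pics/s19.png",cv2.resize(c["im"][180:260,180:290],None,fx=7,fy=7)[:,:,::-1])
E
```

```text
[0.55158397 0.12620691 0.21303097] 0.08521097066164449 [-0.20663255 -0.36813554  0.00163226]
lid (array([0.5567, 0.1271]), np.float64(0.0302), (229, 137, 67, 72))
coaster (array([0.5322, 0.3158]), np.float64(0.0449), (30, 63, 92, 92))
```

View pics/s19.png

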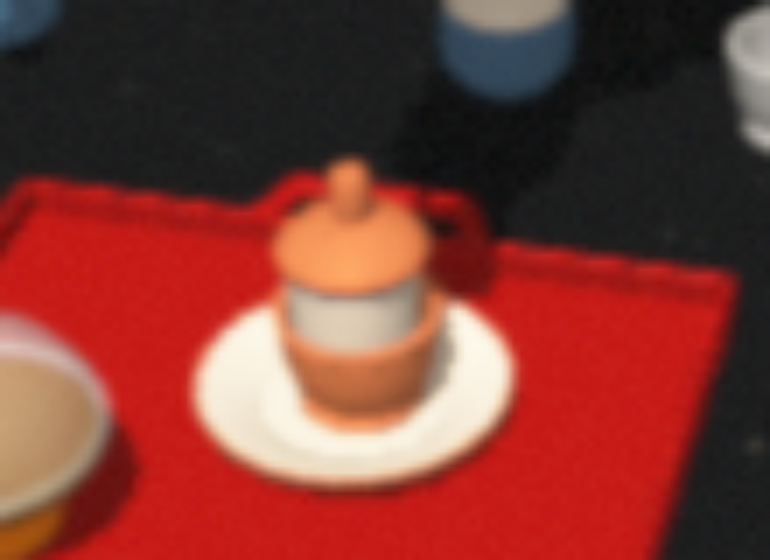

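View pics/w19.png

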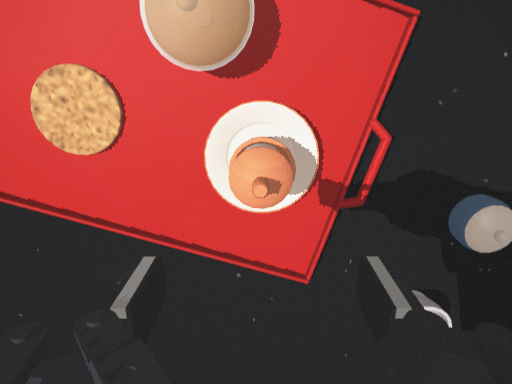

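>>> {"op": "step_arm", "data": {
  "increments": [
    [[0.001,-0.02,0],[0,0,0],0.0854],
    [[0.003,-0.055,0],[0,0,0],0.0854],
    [[0.006,-0.093,0],[0,0,0],0.0854],
    [[0.009,-0.131,0],[0,0,0],0.0854],
    [[0.012,-0.17,0],[0,0,0],0.0854]
  ]
}}

```text
clock: 24.85
eef_pos: [0.5641, -0.0448, 0.2133]
tcp_rot: [0.0, 0.826, -0.564, -0.001]
ft_force: [1.9, -0.2, 0.4]
opening: 0.0853
```

>>> {"op": "step_arm", "data": {
  "increments": [
    [[0.003,-0.038,0],[0,0,0],0.0854],
    [[0.006,-0.076,0],[0,0,0],0.0854],
    [[0.009,-0.114,0],[0,0,0],0.0854],
    [[0.012,-0.152,0],[0,0,0],0.0854],
    [[0.015,-0.19,0],[0,0,0],0.0854]
  ]
}}

```text
clock: 25.27
eef_pos: [0.579, -0.2353, 0.2131]
tcp_rot: [0.0, 0.826, -0.564, -0.001]
ft_force: [0.6, -0.3, -0.1]
opening: 0.0856
```

>>> {"op": "step_arm", "data": {
  "increments": [
    [[0.003,-0.038,0],[0,0,0],0.0854],
    [[0.006,-0.076,0],[0,0,0],0.0854],
    [[0.008,-0.108,0],[0,0,0],0.0854],
    [[0.01,-0.128,0],[0,0,0],0.0854],
    [[0.01,-0.136,0],[0,0,0],0.0854]
  ]
}}

```text
clock: 25.68
eef_pos: [0.5875, -0.3747, 0.2122]
tcp_rot: [0.002, 0.824, -0.567, -0.001]
ft_force: [0.8, -0.3, -0.4]
opening: 0.0854
```

>>> {"op": "step_arm", "data": {
  "increments": [
    [[0,-0.009,-0.02],[0,0,0],0.0854],
    [[0,-0.009,-0.03],[0,0,0],0.0854],
    [[0,-0.009,-0.03],[0,0,0],0.0854],
    [[0,-0.009,-0.03],[0,0,0],0.0854]
  ]
}}

```text
clock: 26.02
eef_pos: [0.5896, -0.3759, 0.1829]
tcp_rot: [-0.001, 0.826, -0.563, -0.002]
ft_force: [0.5, -0.3, -0.1]
opening: 0.0856
```

```bash
python3 - <<'E'
from circ import *
c=cam("wrist");c=cam("wrist");p=c["st"]["eef_pos"]; print(p,c["st"]["opening"],c["st"]["clock"])
cv2.imwrite("pics/w20.png",c["im"][:,:,::-1])
E
```

```text
[ 0.59032453 -0.37636842  0.18417233] 0.08544845170849893 26.0667
```

View pics/w20.png

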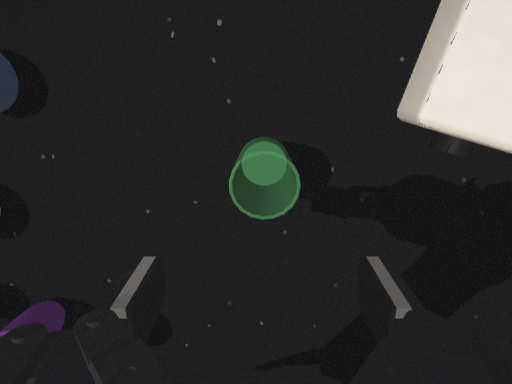

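```bash
python3 - <<'E'
from circ import *
c=cam("wrist");p=c["st"]["eef_pos"]; print(p)
hsv=cv2.cvtColor(c["im"],cv2.COLOR_RGB2HSV); m=cv2.inRange(hsv,np.array([50,60,50]),np.array([85,255,255]))
ct=max(cv2.findContours(m,cv2.RETR_EXTERNAL,cv2.CHAIN_APPROX_NONE)[0],key=cv2.contourArea); print(cv2.boundingRect(ct))
h=ct[:,0,:].astype(float); y0=h[:,1].max()-40; h=h[h[:,1]>y0]
for z in [.079]:
    P=np.array([plane(c,u,v,z)[:2] for u,v in h]);A=np.c_[2*P,np.ones(len(P))];s=np.linalg.lstsq(A,(P**2).sum(1),rcond=None)[0];print(s[:2],np.sqrt(s[2]+s[:2]@s[:2]))
h=ct[:,0,:].astype(float); h=h[h[:,1]<h[:,1].min()+14]
P=np.array([plane(c,u,v,.0)[:2] for u,v in h]);A=np.c_[2*P,np.ones(len(P))];s=np.linalg.lstsq(A,(P**2).sum(1),rcond=None)[0];print("base",s[:2],np.sqrt(s[2]+s[:2]@s[:2]))
E
```

```text
[ 0.59063681 -0.37683924  0.1849355 ]
(228, 137, 72, 83)
[ 0.5946144  -0.37826796] 0.027479460398862933
base [ 0.59480913 -0.37809247] 0.024723554392056667
```

>>> {"op": "step_arm", "data": {
  "increments": [
    [[0.003,0.001,-0.025],[0,0,0],0.0854],
    [[0.005,0.001,-0.055],[0,0,0],0.0854],
    [[0.005,0.001,-0.085],[0,0,0],0.0854],
    [[0.005,0.001,-0.115],[0,0,0],0.0854],
    [[0.005,0.001,-0.14],[0,0,0],0.0854]
  ]
}}

```text
clock: 26.58
eef_pos: [0.595, -0.3766, 0.0434]
tcp_rot: [-0.0, 0.826, -0.564, 0.0]
ft_force: [-1.3, -0.5, -0.1]
opening: 0.0852
```

>>> {"op": "step_arm", "data": {
  "increments": [
    [[0,0,-0.01],[0,0,0],0.0854],
    [[0,0,-0.014],[0,0,0],0.0854],
    [[0,0,-0.014],[0,0,0],0.07],
    [[0,0,-0.014],[0,0,0],0.045],
    [[0,0,-0.014],[0,0,0],0.045]
  ],
  "force": 30
}}

```text
clock: 27.0
eef_pos: [0.5962, -0.3781, 0.0331]
tcp_rot: [-0.0, 0.826, -0.564, 0.002]
ft_force: [0.3, 0.3, 1.6]
opening: 0.055
```

>>> {"op": "step_arm", "data": {
  "increments": [
    [[0,0,0],[0,0,0],0.045],
    [[0,0,0],[0,0,0],0.045],
    [[0,0,0],[0,0,0],0.045]
  ]
}}

```text
clock: 27.25
eef_pos: [0.5962, -0.3781, 0.033]
tcp_rot: [-0.0, 0.826, -0.564, 0.002]
ft_force: [-0.8, 1.0, 6.2]
opening: 0.0543
```

>>> {"op": "step_arm", "data": {
  "increments": [
    [[0,0,0.008],[0,0,0],0.045],
    [[0,0,0.025],[0,0,0],0.045],
    [[0,0,0.055],[0,0,0],0.045],
    [[0,0,0.09],[0,0,0],0.045],
    [[0,0,0.125],[0,0,0],0.045]
  ]
}}

```text
clock: 27.67
eef_pos: [0.5938, -0.3773, 0.1561]
tcp_rot: [0.0, 0.826, -0.564, -0.001]
ft_force: [0.7, -0.6, -1.4]
opening: 0.0545
```

```bash
python3 - <<'E'
from circ import *
c=cam("wrist");p=c["st"]["eef_pos"]; print(p,c["st"]["opening"],c["st"]["clock"])
cv2.imwrite("pics/w21.png",c["im"][:,:,::-1])
c=cam("side"); cv2.imwrite("pics/s21.png",cv2.resize(c["im"][40:160,180:340],None,fx=5,fy=5)[:,:,::-1])
E
```

```text
[ 0.59375207 -0.37730974  0.15607936] 0.0545309164210428 27.6667
```

View pics/w21.png

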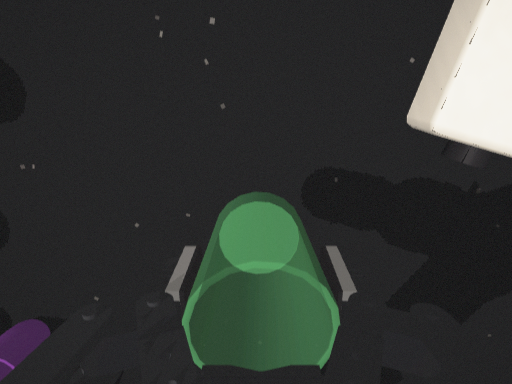

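View pics/s21.png

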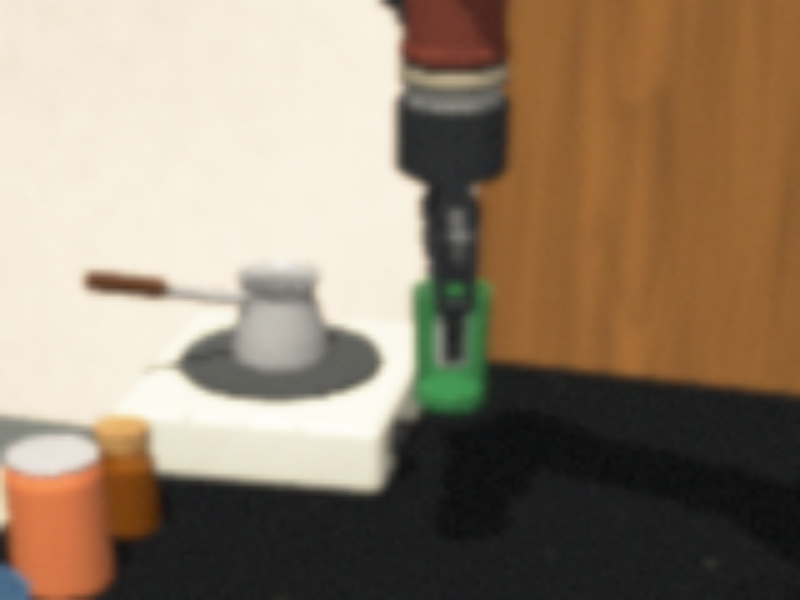

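>>> {"op": "step_arm", "data": {
  "increments": [
    [[0,0.005,0.025],[0,0,0],0.045],
    [[-0.002,0.025,0.05],[0,0,0],0.045],
    [[-0.005,0.055,0.06],[0,0,0],0.045],
    [[-0.008,0.09,0.06],[0,0,0],0.045],
    [[-0.011,0.128,0.06],[0,0,0],0.045]
  ]
}}

```text
clock: 28.18
eef_pos: [0.583, -0.25, 0.2161]
tcp_rot: [0.0, 0.825, -0.565, 0.001]
ft_force: [0.2, 0.7, -1.2]
opening: 0.0548
```

>>> {"op": "step_arm", "data": {
  "increments": [
    [[-0.003,0.038,0],[0,0,0],0.045],
    [[-0.006,0.076,0],[0,0,0],0.045],
    [[-0.009,0.114,0],[0,0,0],0.045],
    [[-0.012,0.152,0],[0,0,0],0.045],
    [[-0.015,0.19,0],[0,0,0],0.045]
  ]
}}

```text
clock: 28.6
eef_pos: [0.5677, -0.0579, 0.2151]
tcp_rot: [0.0, 0.826, -0.564, -0.0]
ft_force: [0.8, -0.7, -0.0]
opening: 0.0546
```

>>> {"op": "step_arm", "data": {
  "increments": [
    [[-0.003,0.038,0],[0,0,0],0.045],
    [[-0.006,0.076,0],[0,0,0],0.045],
    [[-0.009,0.114,0],[0,0,0],0.045],
    [[-0.012,0.152,0],[0,0,0],0.045],
    [[-0.015,0.19,0],[0,0,0],0.045]
  ]
}}

```text
clock: 29.02
eef_pos: [0.5528, 0.1319, 0.2151]
tcp_rot: [0.0, 0.826, -0.564, -0.0]
ft_force: [1.0, -0.9, -1.4]
opening: 0.0545
```

>>> {"op": "step_arm", "data": {
  "increments": [
    [[-0.004,0.038,0],[0,0,0],0.045],
    [[-0.008,0.076,0],[0,0,0],0.045],
    [[-0.013,0.11,0],[0,0,0],0.045],
    [[-0.018,0.135,0],[0,0,0],0.045],
    [[-0.022,0.152,0],[0,0,0],0.045]
  ]
}}

```text
clock: 29.43
eef_pos: [0.5296, 0.2867, 0.2148]
tcp_rot: [-0.0, 0.827, -0.562, -0.001]
ft_force: [-0.3, 1.1, -1.4]
opening: 0.0548
```

>>> {"op": "step_arm", "data": {
  "increments": [
    [[0,0.02,0],[0,0,0],0.045],
    [[0,0.031,0],[0,0,0],0.045],
    [[0,0.033,0],[0,0,0],0.045],
    [[0,0.033,0],[0,0,0],0.045],
    [[0,0.033,0],[0,0,0],0.045]
  ]
}}

```text
clock: 29.85
eef_pos: [0.5321, 0.3134, 0.215]
tcp_rot: [0.001, 0.825, -0.565, 0.0]
ft_force: [0.6, 0.0, -1.0]
opening: 0.0547
```

```bash
python3 - <<'E'
from circ import *
c=cam("wrist");c=cam("wrist");p=c["st"]["eef_pos"]; print(p,c["st"]["opening"],c["st"]["clock"],c["st"]["joints"].round(2))
cv2.imwrite("pics/w22.png",c["im"][:,:,::-1])
E
```

```text
[0.53232968 0.31307007 0.21515623] 0.05476707813506918 29.9 [-0.56  0.58 -0.02  1.54  0.01  1.02 -1.78]
```

View pics/w22.png

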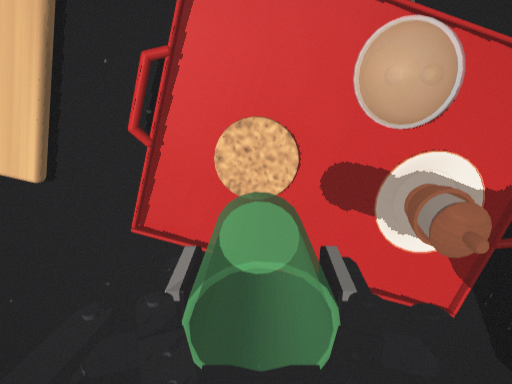

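```bash
python3 - <<'E'
from circ import *
c=cam("wrist");p=c["st"]["eef_pos"]; print(p)
print("coaster",circ(c,[8,40,60],[28,200,255],(200,100,315,192),.011))
E
```

```text
[0.5323573  0.31315035 0.21527198]
coaster (array([0.5321, 0.3168]), np.float64(0.0445), (214, 117, 85, 75))
```

>>> {"op": "step_arm", "data": {
  "increments": [
    [[0,0,-0.03],[0,0,0],0.045],
    [[0,0,-0.065],[0,0,0],0.045],
    [[0,0,-0.1],[0,0,0],0.045],
    [[0,0,-0.13],[0,0,0],0.045],
    [[0,0,-0.15],[0,0,0],0.045]
  ]
}}

```text
clock: 30.42
eef_pos: [0.5305, 0.3133, 0.0623]
tcp_rot: [0.002, 0.825, -0.565, -0.001]
ft_force: [0.5, 0.1, -1.4]
opening: 0.0549
```

>>> {"op": "step_arm", "data": {
  "increments": [
    [[0.001,0.001,-0.005],[0,0,0],0.045],
    [[0.001,0.001,-0.011],[0,0,0],0.045],
    [[0.001,0.001,-0.015],[0,0,0],0.045],
    [[0.001,0.001,-0.017],[0,0,0],0.045],
    [[0.001,0.001,-0.017],[0,0,0],0.045]
  ]
}}

```text
clock: 30.83
eef_pos: [0.5334, 0.3167, 0.0493]
tcp_rot: [-0.001, 0.826, -0.564, 0.0]
ft_force: [0.3, 0.1, -1.2]
opening: 0.0545
```

>>> {"op": "step_arm", "data": {
  "increments": [
    [[0,0,0],[0,0,0],0.045],
    [[0,0,-0.001],[0,0,0],0.045],
    [[0,0,-0.002],[0,0,0],0.045],
    [[0,0,-0.002],[0,0,0],0.045]
  ]
}}

```text
clock: 31.17
eef_pos: [0.5327, 0.3165, 0.0465]
tcp_rot: [-0.0, 0.826, -0.564, 0.0]
ft_force: [0.1, -0.7, -1.0]
opening: 0.0542
```

>>> {"op": "step_arm", "data": {
  "increments": [
    [[0,0,-0.001],[0,0,0],0.045],
    [[0,0,-0.001],[0,0,0],0.045]
  ]
}}

```text
clock: 31.33
eef_pos: [0.5326, 0.3164, 0.0452]
tcp_rot: [0.0, 0.826, -0.564, -0.0]
ft_force: [0.7, -0.5, -1.0]
opening: 0.0548
```

>>> {"op": "step_arm", "data": {
  "increments": [
    [[0,0,-0.001],[0,0,0],0.045],
    [[0,0,-0.001],[0,0,0],0.045]
  ]
}}

```text
clock: 31.5
eef_pos: [0.5327, 0.3165, 0.0442]
tcp_rot: [-0.0, 0.826, -0.564, -0.0]
ft_force: [-0.2, -0.2, -0.7]
opening: 0.0543
```

>>> {"op": "step_arm", "data": {
  "increments": [
    [[0,0,-0.001],[0,0,0],0.045],
    [[0,0,-0.001],[0,0,0],0.045]
  ]
}}

```text
clock: 31.67
eef_pos: [0.5329, 0.3166, 0.0441]
tcp_rot: [-0.0, 0.826, -0.564, 0.0]
ft_force: [-1.5, -0.6, 4.0]
opening: 0.055
```

Seated at the predicted height; release.

>>> {"op": "step_arm", "data": {
  "increments": [
    [[0,0,0.001],[0,0,0],0.052],
    [[0,0,0.001],[0,0,0],0.058],
    [[0,0,0.001],[0,0,0],0.066],
    [[0,0,0.001],[0,0,0],0.076],
    [[0,0,0.001],[0,0,0],0.08]
  ]
}}

```text
clock: 32.08
eef_pos: [0.5327, 0.3165, 0.0442]
tcp_rot: [-0.0, 0.826, -0.564, 0.0]
ft_force: [0.5, -0.0, -0.2]
opening: 0.08
```

>>> {"op": "step_arm", "data": {
  "increments": [
    [[0,0,0.015],[0,0,0],0.08],
    [[0,0,0.045],[0,0,0],0.0854],
    [[0,0,0.08],[0,0,0],0.0854],
    [[0,0,0.115],[0,0,0],0.0854],
    [[0,0,0.15],[0,0,0],0.0854]
  ]
}}

```text
clock: 32.5
eef_pos: [0.5324, 0.3162, 0.1957]
tcp_rot: [0.0, 0.826, -0.564, -0.0]
ft_force: [-0.0, 1.0, 0.0]
opening: 0.0851
```

>>> {"op": "step_arm", "data": {
  "increments": [
    [[-0.02,-0.03,0.02],[0,0,0],0.0854],
    [[-0.05,-0.06,0.03],[0,0,0],0.0854],
    [[-0.07,-0.095,0.03],[0,0,0],0.0854],
    [[-0.075,-0.11,0.03],[0,0,0],0.0854],
    [[-0.075,-0.11,0.03],[0,0,0],0.0854]
  ]
}}

```text
clock: 32.92
eef_pos: [0.4561, 0.2013, 0.2249]
tcp_rot: [0.002, 0.824, -0.567, 0.001]
ft_force: [0.4, -1.3, 0.7]
opening: 0.0853
```

```bash
python3 - <<'E'
from circ import *
c=cam("wrist");c=cam("wrist");p=c["st"]["eef_pos"]; print(p,c["st"]["opening"],c["st"]["clock"],c["st"]["ft_force"])
cv2.imwrite("pics/w23.png",c["im"][:,:,::-1])
s=cam("side"); cv2.imwrite("pics/s23.png",cv2.resize(s["im"][180:340,90:300],None,fx=3.6,fy=3.6)[:,:,::-1])
E
```

```text
[0.45735694 0.20435306 0.22492918] 0.08555890029006336 32.9667 [0.10983531 1.13526417 0.82842348]
```

View pics/w23.png

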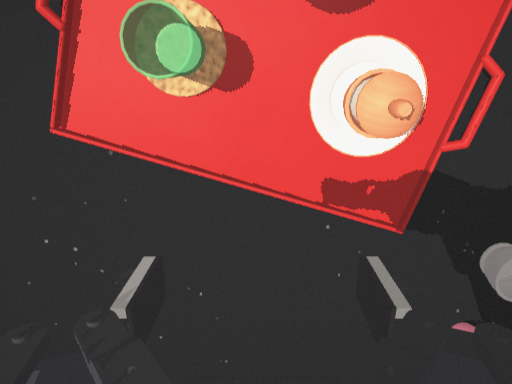

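View pics/s23.png

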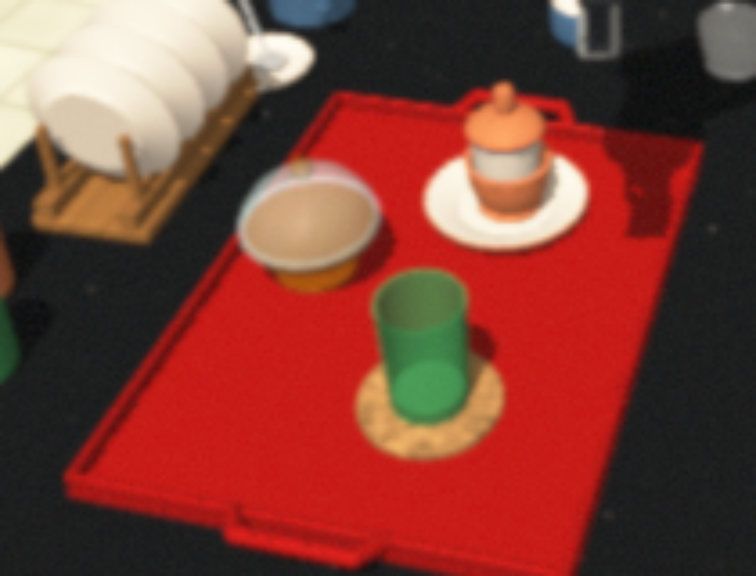

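>>> {"op": "step_arm", "data": {
  "increments": [
    [[0,0,0],[0,0,0],0.0854],
    [[0,0,0],[0,0,0],0.0854],
    [[0,0,0],[0,0,0],0.0854]
  ]
}}

```text
clock: 33.32
eef_pos: [0.4579, 0.2075, 0.2239]
tcp_rot: [-0.0, 0.826, -0.564, -0.0]
ft_force: [-1.3, 0.2, -0.3]
opening: 0.0853
```

```bash
python3 - <<'E'
from circ import *
c=cam("wrist")
print("glass base",plane(c,179,48,.011),"coaster",circ(c,[8,40,60],[28,200,255],(110,0,235,110),.011))
print(bot.job_done())
E
```

```text
glass base [0.53177013 0.32106712 0.011     ] coaster (array([0.5317, 0.3162]), np.float64(0.0446), (149, 0, 81, 98))
the job is handed in; nothing more can be done
None
```

The tray is laid: the copper holder is on the saucer, the white cup is in it, and the copper lid is on the cup. The green glass stands on the coaster. I handed the job in at about 33 s of the 128 s allowed.

- **Setting down:** each piece touched down within about 0.5 mm of its predicted height, at contact forces up to about 12 N, before I let it go.
- **Holder, cup and lid:** the wrist camera put the holder about 2.6 mm from the saucer centre and the cup within about 2 mm of the holder. The side view shows the lid seated level.
- **Glass:** the last check put its base about 5 mm from the coaster centre, against 20 mm allowed. That reading used an eyeballed pixel from before the arm had settled; from the gripper's position at release I would expect under 2 mm.
- **Disagreements:** the circle fit on the seated lid failed, because its mask merged with the holder (30 mm radius instead of 27.5 mm), so I relied on the touchdown height and the side view there. The top camera was blocked by the arm when I tried to check the placed holder.
- **Left alone:** the saucer and coaster measured in place to within about 1 mm. I saw no contact with the steel holder, sugar bowl or lokum dish, but did not measure them again at the end.

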